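# Stack the steel blanks and lock the keeper

### The arm

A 7-joint arm with a two-finger parallel gripper is mounted at the origin on a cart in front of the work surface, level with it; the furniture and walls round the work are solid. World frame = base frame: x ahead of the robot, y to its left, z up, the work surface at z = 0. Lengths are in mm, angles in rad, forces in N, time in s.
With the tool pointing down it reaches from about 425 to 825 mm from the base axis. Payload 3.6 kg.
Tool frame: the origin (TCP) lies on the centre line of the jaws, within the pads' length; the fingertips stand 25 mm ahead of it and the grasp point (between the pads) lies 6 mm ahead of it (env.finger_overhang is the distance from the TCP to the fingertips, in mm); z points along the fingers, y is the line along which they close (so a half turn about z gives the same grasp; the last joint's range is limited). The gripper opens to 93 mm and grips with 3 to 60 N. Pads are 15 mm wide; open, the fingers measure 128 mm over their backs; the gripper's body (75 mm by 188 mm) begins 65 mm behind the grasp point.
Start: joints at [-1.306, 0.615, -0.013, 1.423, 0.008, 1.103, -0.04], TCP at [186.957, 622.503, 243.64] pointing down, gripper open.
Joint ranges: [-3.12, 3.12], [-0.3, 2.06], [-1.34, 1.32], [0.26, 2.42], [-1.36, 4.5], [0.01, 1.98], [-2.84, 2.84]. Speed limits (rad/s): [2.79, 2.79, 3.14, 3.14, 3.14, 3.14, 3.14].

### API

Orientations are given as [roll, pitch, yaw] about the fixed x, y, z axes, in that order (R = Rz(yaw) Ry(pitch) Rx(roll)).
In Python, from cell import env, grab_frame, job gives the robot as it stands.
- The arm moves only by the shell command python3 -m handwheel 'ROWS' [FORCE]. ROWS is JSON, a list of rows, each an object of numbers: "dx", "dy", "dz": the shift along the tool's x, y, z scaled (see below); "wx", "wy", "wz": the turn, a rotation vector about the tool's x, y, z scaled (see below); "hand": the finger opening in mm, from 0 to 93. In form: [{"dx": .., "dy": .., "dz": .., "wx": .., "wy": .., "wz": .., "hand": ..}, ...]. A call has 1 to 5 rows; each row shifts and turns the commanded pose from where the row before left it, along the tool's axes as they then stand; what a row does not reach is not made up. The controller multiplies each number of a shift by 100 mm and each number of a turn by 5 degrees. A row lasts 1/8 s, in which the tool goes at most 62.5 mm and 10.7 degrees, less where a joint would pass 70% of its speed; a pose out of reach is approached as far as the arm can. A call with a number of a shift or a turn outside -1 to 1 is refused whole. A call with a gripper value outside its range is refused whole. The fingers move at their own pace and stop on an object; FORCE is the grip in N (left out, the last holds). Time passes only in rows, so rows that do not move let the fingers close. It gives the time, the measured TCP pose, the force, the opening and the grip force at its end, in the units of the state.
- env.get_obs(): the state, without advancing time (a new reading comes with each control period).
- grab_frame(name): name is "scene" or "top"; returns a dict with "frame" (400x640x3 uint8, blue, green, red), "depth" (400x640 float32, mm along the optical axis (not along the pixel's ray), 0 where there is no reading), "camera_matrix" (3x3 intrinsics, pixels), "T" (4x4, takes a point from camera to world coordinates). Camera axes: x right, y up, looking along -z (the intrinsics and any distortion apply to the point x, -y, -z); pixel columns grow to the right and rows downward; lengths in mm; the calibration is good to about 2 mm. A picture is of the moment at which its call begins.
- job.sign_off(): hands the job in; it is judged then, once.
The state is a dict: "t": time; "qpos": joint angles; "qd": joint speeds; "joint_torque": joint torques, N m; "position": TCP position; "eef_rot": TCP orientation; "force": force on the tool from outside, world axes, zero at the start; "wrist_torque": the same for the moment, N m; "grip_width": finger opening in mm; "grip_force": force on a finger pad.
Only numpy, scipy, OpenCV 4.12 (cv2) and the standard library are available. Lean on these libraries where they do the work, as an engineer would, in place of code of your own. Each camera call takes 0.05 s, during which the arm holds its last target. There are 200 camera calls.

### The job

Swing the keeper bar clear of the small stacking stand and set all the loose steel blanks, one by one, on the pile that lies in it, square on top and lengthwise like the pile: lower each until you feel it touch, do not drop it; then swing the keeper back fully over the pile. Last, lock it with the winged knob on the pivot post, which sits cocked on top of its thread and jams if turned tight as it is: turn it back (anticlockwise seen from above) until it can drop with a click to the start of its thread, then turn it clockwise until it stops. Do not knock over the grease tin.

Things in the scene. Friction and masses are not known exactly. Their poses are not given: they have to be found in the camera images.
- stand: dark steel stacking stand, fixed. Origin on the bench under the middle of the pile; x runs lengthwise from the pile to the pivot post (vertical axis at x = +95 mm, y = 0; it carries the keeper and above it the knob), y across, z up. Base 10 mm high, x -63 to +127 mm, y -30 to +30 mm. Four guide pins, 8 mm thick, 64 mm high, at x = +-52, y = +-11 mm; long sides free for fingers
- pile_spot (a point): point of the stand's base (10 mm above the bench) under the middle of the pile of thin metal sheets, 80 mm along the stand's x, 44 mm along y, fixed. The pile's top is at an unknown height, 14 to 34 mm above the bench, other every time. The blanks belong right over this point, their x along the stand's x, either way round
- blank_1: loose flat steel blank with two dark hole marks, 80 (own x) x 44 (own y) x 8 mm (z), 0.14 to 0.28 kg, lying flat on the bench to the robot's left of the stand; origin at the centre of its underside. Two to four such blanks are present, all alike
- blank_2: loose flat steel blank with two dark hole marks, 80 (own x) x 44 (own y) x 8 mm (z), 0.14 to 0.28 kg, lying flat on the bench to the robot's left of the stand; origin at the centre of its underside. Two to four such blanks are present, all alike
- blank_3: loose flat steel blank with two dark hole marks, 80 (own x) x 44 (own y) x 8 mm (z), 0.14 to 0.28 kg, lying flat on the bench to the robot's left of the stand; origin at the centre of its underside. Two to four such blanks are present, all alike
- blank_4: loose flat steel blank with two dark hole marks, 80 (own x) x 44 (own y) x 8 mm (z), 0.14 to 0.28 kg, lying flat on the bench to the robot's left of the stand; origin at the centre of its underside. Two to four such blanks are present, all alike
- keeper (a joint): keeper bar's swing about the post: 0 rad = over the pile, along the stand's -x; grows anticlockwise seen from above, towards the stand's -y, to a stop at 1.9; 1.5 leaves room for a gripper over the pile. Starts at 0 to 0.45. Bar 22 mm wide, 74 to 82 mm above the bench, end 125 mm from the axis. Stays where left; 1 N at the handle moves it
- keeper_handle (a point): upright black round peg on the keeper bar, 15 mm in diameter, 82 to 108 mm above the bench, 95 mm from the pivot axis; the point lies on its axis 98 mm above the bench
- knob (a joint): turn of the winged knob on the post, rad, growing clockwise seen from above, stops at -0.9 and 0.9. Starts cocked on the thread crest at 0.1 to 0.45; clockwise it then jams at about 0.5. Turned back below -0.25 it is over the thread start and falls 7 mm by its weight once the fingers let it slide. Once down it turns clockwise to 0.9 (locked). Friction 0.03 N m
- knob_lift (a joint): height of the winged knob over its low seat, m: about 0.007 while cocked on the thread crest, 0 once dropped to the thread start and when engaged
- knob_grip (a point): middle of the knob's black upright grip wing, 52 mm long (own y), 12 mm thick (own x), on a round hub of 37 mm diameter; at joint value 0 its y is the stand's y. On the pivot axis, 110 mm above the bench with the knob down, 117 mm when cocked; the wing reaches 12 mm above and 10 mm below this point, where the hub begins
- grease_tin: lidded round grease tin, 64 mm wide, 42 mm tall, upright on the bench among the blanks, not to be handled; origin at the centre of its underside
- fitting: brass hose fitting lying among the blanks, 56 x 22 x 19 mm, not needed; origin at the centre of its underside

How it is judged (in metres and radians):
On the way, in this order (a step that is already met when the one before it is completed fails the run):
1. all blanks present lie flat and square on the pile (horizontal distance between each of blank_1, blank_2, blank_3, blank_4 and stand below 0.012 m and height (world z) of each of blank_1, blank_2, blank_3, blank_4 above 0.01 m and angle between each of blank_1, blank_2, blank_3, blank_4's own z axis and vertical below 0.08 rad and angle between the x axis of each of blank_1, blank_2, blank_3, blank_4 and the x axis of stand, either way round below 0.17 rad and linear speed of each of blank_1, blank_2, blank_3, blank_4 below 0.02 m/s), for 0.3 s.
2. the keeper is swung back over the pile (value of joint keeper below 0.1 rad), for 0.2 s.
3. the knob, turned back, has dropped to the thread start (value of joint knob below -0.1 rad and value of joint knob_lift below 0.003 m), for 0.2 s.
4. the knob is turned clockwise to its stop (value of joint knob above 0.72 rad and value of joint knob_lift below 0.003 m), for 0.2 s.
At the end, for the whole second after the job is handed in: all blanks present rest flat (0.08 rad) on the pile, released, within 12 mm of its middle and 0.17 rad of its length; keeper under 0.10 rad; knob down (lift under 3 mm) and turned clockwise beyond 0.72 rad (all of step 1 and all of step 4 and contact force between each of blank_1, blank_2, blank_3, blank_4 and the fingers below 0.3 N and value of joint keeper below 0.1 rad and velocity of joint keeper below 0.05 rad/s); the robot touches nothing.
It fails at once if the grease tin is knocked over (angle between grease_tin's own z axis and vertical above 0.6 rad).
It fails at once if a blank is dropped or slammed onto the pile (contact over 60 N) (contact force between any of blank_1, blank_2, blank_3, blank_4 and stand above 60 N or contact force between blank_1 and blank_2 above 60 N or contact force between any of blank_1, blank_2 and blank_3 above 60 N or contact force between any of blank_1, blank_2, blank_3 and blank_4 above 60 N).
Of blank_1, blank_2, blank_3, blank_4 only 2 to 4 are there at a start; the rules pass over those that are not, and their reading is None.
At some moment in a run one of blank_1, blank_2, blank_3, blank_4 may be knocked a few centimetres aside while the robot is not near it.
It also fails if it takes over 210 s, if anything falls off the work surface, if the arm or the gripper's body presses on something with over 40 N, if the wrist force passes 120 N, or if a joint passes its speed limit or range.

## Working session

There is one attempt and no reset: what is moved stays moved. The work goes in short steps, Python scripts to look and compute and a shell command to move; the robot and the scene stay as the last step left them, time stands still between calls to the robot, and variables do not carry over. Pictures are saved under pics/ and viewed, at most 14 in all, crops included, and the job is handed in when it is done.

```bash
ls; mkdir -p pics
python3 - <<'E'
from cell import env, grab_frame
import cv2,numpy as np
for n in ("top","scene"):
    f=grab_frame(n); np.savez(f"/tmp/{n}0.npz",**f)
    cv2.imwrite(f"pics/{n}0.png",f["frame"]); print(n,f["T"].round(3).tolist(),f["camera_matrix"].tolist(),[k for k in f])
print(env.get_obs())
E
```

```text
pics
top [[0.004, 0.997, -0.082, 492.806], [-1.0, 0.006, 0.015, 114.361], [0.016, 0.082, 0.997, 925.337], [0.0, 0.0, 0.0, 1.0]] [[375.4625563239116, 0.0, 315.46928364452003], [0.0, 375.4625563239116, 199.528886723501], [0.0, 0.0, 1.0]] ['frame', 'depth', 'camera_matrix', 'T']
scene [[-0.92, 0.289, -0.266, 319.177], [-0.392, -0.708, 0.587, 624.754], [-0.018, 0.644, 0.764, 737.094], [0.0, 0.0, 0.0, 1.0]] [[460.43709299140363, 0.0, 318.0838099205579], [0.0, 460.43709299140363, 204.81406127298027], [0.0, 0.0, 1.0]] ['frame', 'depth', 'camera_matrix', 'T']
{'t': 0.1, 'qpos': array([-1.30551448,  0.61581285, -0.01264395,  1.42473973,  0.00811456,
        1.10339034, -0.04037613]), 'qd': array([-2.47510974e-03, -1.79691736e-03, -3.27344220e-04, -4.46319722e-03,
        2.01058193e-03, -2.61703755e-05,  4.20281364e-04]), 'joint_torque': array([ 8.29546152e-04, -4.60037827e+01,  2.09590495e-01, -1.66246140e+01,
       -6.12246129e-02,  1.69327366e-02,  1.00483453e-04]), 'position': array([186.76790632, 621.90569336, 242.60277497]), 'eef_rot': array([-3.13929275e+00,  2.53059149e-05,  2.84992918e+00]), 'force': array([0.91013473, 0.17377974, 0.16401441]), 'wrist_torque': array([ 0.02548844, -0.04367482, -0.05988279]), 'grip_force': 0.0, 'grip_width': 92.65275455596769}
```

View pics/top0.png

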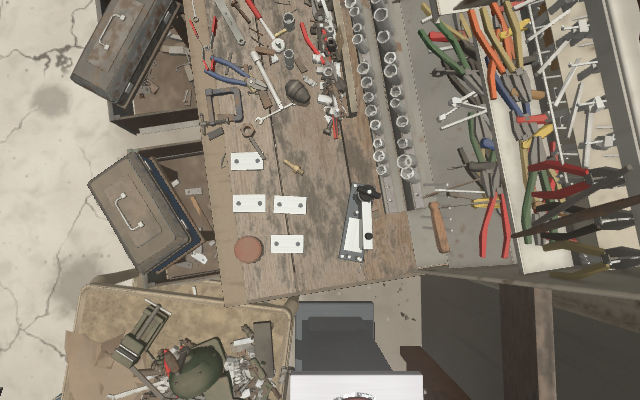

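View pics/scene0.png

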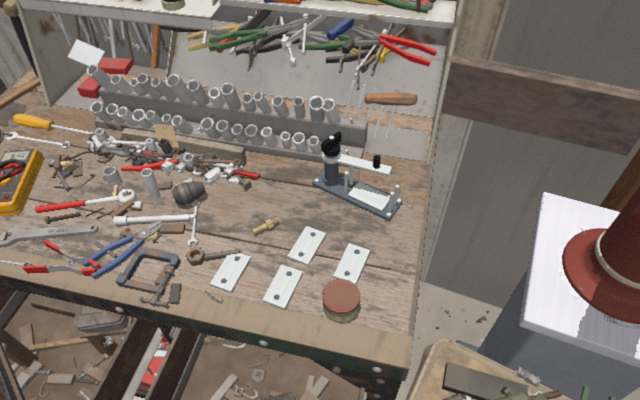

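The top view shows four blanks at about (247,161), (249,204), (290,205) and (287,244), the tin at (248,249) and the fitting at (293,167). The stand is at (352,225), with its post and knob at (366,190) and the keeper handle at (368,236).

```bash
cat > h.py <<'E'
import numpy as np, cv2
from cell import env, grab_frame
def cloud(f):
    d=f["depth"]; K=f["camera_matrix"]; v,u=np.mgrid[:400,:640]
    P=np.stack([(u-K[0,2])/K[0,0]*d,-(v-K[1,2])/K[1,1]*d,-d],-1)
    return P@f["T"][:3,:3].T+f["T"][:3,3]
def ray(f,uv,z):
    K=f["camera_matrix"]; uv=np.atleast_2d(uv).astype(float)
    c=np.c_[(uv[:,0]-K[0,2])/K[0,0],-(uv[:,1]-K[1,2])/K[1,1],-np.ones(len(uv))]@f["T"][:3,:3].T
    o=f["T"][:3,3]; return o+c*((z-o[2])/c[:,2])[:,None]
def rects(f,mask,z,amin):
    out=[]
    for c in cv2.findContours(mask.astype(np.uint8),cv2.RETR_EXTERNAL,cv2.CHAIN_APPROX_NONE)[0]:
        if cv2.contourArea(c)<amin: continue
        w=ray(f,c[:,0],z)[:,:2].astype(np.float32)
        (cx,cy),(a,b),_=cv2.minAreaRect(w); bx=cv2.boxPoints(cv2.minAreaRect(w))
        e=[bx[1]-bx[0],bx[2]-bx[1]]; l=max(e,key=np.linalg.norm)
        m=c[:,0].mean(0)
        out.append((m.round(),round(cx,1),round(cy,1),round(max(a,b),1),round(min(a,b),1),round(float(np.arctan2(l[1],l[0])%np.pi),3)))
    return out
def white(f):
    h=cv2.cvtColor(f["frame"],cv2.COLOR_BGR2HSV); return (h[...,2]>185)&(h[...,1]<40)
E
python3 - <<'E'
from h import *
t=dict(np.load("/tmp/top0.npz")); s=dict(np.load("/tmp/scene0.npz"))
for n,f in (("top",t),("scene",s)):
    P=cloud(f); m=white(f)&(P[...,0]>380)&(P[...,0]<760)&(P[...,1]>-100)&(P[...,1]<420)&(P[...,2]>-10)&(P[...,2]<130)
    for r in rects(f,m,8,60): 
        u,v=r[0].astype(int); print(n,r,P[v,u].round(0))
    g=f["frame"].max(-1)<45
    b=g&(P[...,2]>85)&(P[...,2]<140)&(P[...,0]>380)&(P[...,0]<760)&(P[...,1]>-100)&(P[...,1]<420)
    for r in rects(f,b,108,8): u,v=r[0].astype(int); print(' blk',r,P[v,u].round(0))
    b=(abs(P[...,2]-10)<6)&(P[...,0]>400)&(P[...,0]<760)&(P[...,1]>-100)&(P[...,1]<140)
    for r in rects(f,b,10,300): print(' base',r)
c=t["frame"][170:275,325:395]; cv2.imwrite("pics/c0.png",cv2.resize(c,None,fx=5,fy=5,interpolation=2))
c=s["frame"][125:225,300:415]; cv2.imwrite("pics/c1.png",cv2.resize(c,None,fx=5,fy=5,interpolation=2))
E
```

```text
top (array([287., 244.]), 461.0, 168.8, 77.7, 41.0, 1.575) [460. 169.   8.]
top (array([353., 236.]), 483.4, 4.1, 80.0, 43.1, 2.973) [480.   9.  11.]
top (array([367., 226.]), 506.9, -25.6, 112.7, 22.2, 0.031) [503. -15.  81.]
top (array([289., 204.]), 556.2, 163.7, 78.7, 42.9, 1.524) [557. 165.   9.]
top (array([249., 203.]), 560.2, 262.6, 78.5, 41.7, 1.577) [559. 263.   5.]
top (array([246., 161.]), 664.0, 270.7, 76.7, 42.4, 1.578) [663. 272.   4.]
 base (array([353., 221.]), 514.8, -0.1, 189.1, 59.8, 2.974)
scene (array([282., 286.]), 558.6, 263.4, 79.9, 43.5, 1.586) [558. 266.   8.]
scene (array([230., 271.]), 663.1, 270.9, 79.6, 44.6, 1.601) [660. 275.  10.]
scene (array([351., 263.]), 460.0, 170.3, 78.8, 44.5, 1.569) [459. 174.  10.]
scene (array([307., 244.]), 554.7, 163.9, 79.5, 43.6, 1.521) [554. 163.   7.]
scene (array([370., 197.]), 483.7, 2.7, 80.5, 41.3, 3.034) [479.  10.  15.]
scene (array([365., 164.]), 524.6, -85.7, 117.8, 25.1, 0.028) [502. -12.  82.]
 blk (array([376., 161.]), 476.3, -2.2, 30.6, 9.7, 1.896) [479.  -8. 103.]
 blk (array([332., 144.]), 577.5, -17.5, 68.4, 36.2, 1.943) [571.  -7. 117.]
 base (array([358., 191.]), 504.3, -9.1, 206.1, 86.8, 2.966)
```

View pics/c0.png

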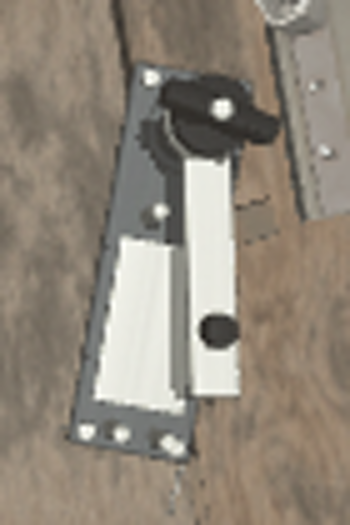

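View pics/c1.png

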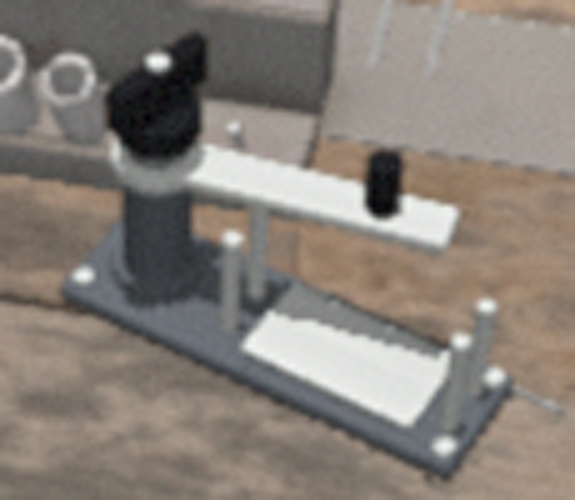

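The stand crops show the pile half under the keeper bar. The peg is at crop pixel (218,330), which is image (368.6,236), and the knob wing runs from (165,95) to (275,130) in the crop. The stand fit gives an origin of about (483,5) and yaw of about -0.168.

```bash
cat >> h.py <<'E'
O=np.array([483.3,5.0]); SY=-0.168; XS=np.array([np.cos(SY),np.sin(SY)]); YS=np.array([-XS[1],XS[0]]); PV=O+95*XS
def plan(x,y,z,yaw,o=None):
    o=o or env.get_obs(); p=o["position"]; r=o["eef_rot"]; cy=r[2]
    d=(cy-yaw+np.pi)%(2*np.pi)-np.pi
    D=np.array([x,y])-p[:2]
    def tl(a): return np.round([(D@[np.cos(a),np.sin(a)])/100,(D@[np.sin(a),-np.cos(a)])/100],3)
    print("t",round(o["t"],2),"pos",p.round(1),"rot",r.round(3),"F",o["force"].round(1),"grip",round(o["grip_width"],1),round(o["grip_force"],1))
    print(" wz rows(5deg):",round(np.degrees(d)/5,2),"| dx,dy now-frame",tl(cy),"final-frame",tl(yaw),"dz",round((p[2]-z)/100,3))
E
python3 - <<'E'
from h import *
t=dict(np.load("/tmp/top0.npz")); s=dict(np.load("/tmp/scene0.npz")); P=cloud(t)
print("peg top",ray(t,[368.6,236],108),"sc",ray(s,[300+385/5,125+155/5],108)); print("pivot",PV, "knob hubbolt",ray(t,[325+222/5,170+107/5],129))
a=ray(t,[[325+165/5,170+95/5],[325+277/5,170+128/5]],129); d=(a[1]-a[0])[:2]; an=np.arctan2(d[1],d[0]); print("wing ang",an,"k",(SY+np.pi/2-an+np.pi/2)%np.pi-np.pi/2)
print("pile z",[np.median(cloud(f)[v-3:v+4,u-3:u+4,2]).round(1) for f,u,v in ((t,350,236),(s,368,198))], "blank z",np.median(P[241:248,283:291,2]))
print("tin",ray(t,[248,249],42))
E
python3 -m handwheel '[{"dx":-0.4,"dy":-0.15},{"dx":-0.4,"dy":-0.15},{"dx":-0.4,"dy":-0.15},{"dx":-0.4,"dy":-0.15},{"dx":-0.4,"dy":-0.15}]' 
python3 -m handwheel '[{"dx":-0.4,"dy":-0.15},{"dx":-0.4,"dy":-0.15},{"dx":-0.4,"dy":-0.15,"wz":1},{"wz":1},{"wz":1}]'
python3 -m handwheel '[{"wz":1},{"wz":1},{"wz":1},{"wz":1},{"wz":1}]'
python3 -c "
from h import *
q=.2;b=SY+np.pi+q;plan(*(PV+95*np.array([np.cos(b),np.sin(b)])),170,0.03)"
```

```text
peg top [[481.26742433 -14.06473907 108.        ]] sc [[480.19164482 -16.92762916 108.        ]]
pivot [576.96251022 -10.88503004] knob hubbolt [[576.45152499 -13.17675426 129.        ]]
wing ang -1.8532151398627594 k 0.1144188130678625
pile z [np.float64(13.6), np.float64(15.2)] blank z 6.952930559811023
tin [[449.05907201 257.32619129  42.        ]]
t 0.1 pos [186.8 621.9 242.6] rot [-3.139  0.     2.85 ] F [0.9 0.2 0.2] grip 92.7 0.0
 wz rows(5deg): 32.31 | dx,dy now-frame [-4.656 -5.241] final-frame [2.76  6.444] dz 0.726validation failed for argument at $[0]...
validation failed for argument at $[0]...
validation failed for argument at $[0]...
```

```bash
python3 -m handwheel '[{"dx":-0.4,"dy":-0.15,"dz":0,"wx":0,"wy":0,"wz":0,"hand":93}]'; python3 -m handwheel -h | head -20
```

```text
t: 0.22
position: [216.5, 598.3, 242.6]
eef_rot: [-3.141, -0.004, 2.858]
force: [0.0, -0.9, -0.0]
grip_width: 93.3
grip_force: 0.0invalid input: not JSON, or not a number
```

```bash
python3 -m handwheel '[{"dx":-0.4,"dy":-0.15,"dz":0,"wx":0,"wy":0,"wz":0,"hand":93},{"dx":-0.4,"dy":-0.15,"dz":0,"wx":0,"wy":0,"wz":0,"hand":93},{"dx":-0.4,"dy":-0.15,"dz":0,"wx":0,"wy":0,"wz":0,"hand":93},{"dx":-0.4,"dy":-0.15,"dz":0,"wx":0,"wy":0,"wz":0,"hand":93},{"dx":-0.4,"dy":-0.15,"dz":0,"wx":0,"wy":0,"wz":0,"hand":93}]' >/dev/null
python3 -m handwheel '[{"dx":-0.4,"dy":-0.15,"dz":0,"wx":0,"wy":0,"wz":0,"hand":93},{"dx":-0.4,"dy":-0.15,"dz":0,"wx":0,"wy":0,"wz":1,"hand":60},{"dx":0,"dy":0,"dz":0,"wx":0,"wy":0,"wz":1,"hand":60},{"dx":0,"dy":0,"dz":0,"wx":0,"wy":0,"wz":1,"hand":40},{"dx":0,"dy":0,"dz":0,"wx":0,"wy":0,"wz":1,"hand":40}]' >/dev/null
python3 -m handwheel '[{"dx":0,"dy":0,"dz":0,"wx":0,"wy":0,"wz":1,"hand":40},{"dx":0,"dy":0,"dz":0,"wx":0,"wy":0,"wz":1,"hand":40},{"dx":0,"dy":0,"dz":0,"wx":0,"wy":0,"wz":1,"hand":40},{"dx":0,"dy":0,"dz":0,"wx":0,"wy":0,"wz":1,"hand":40},{"dx":0,"dy":0,"dz":0,"wx":0,"wy":0,"wz":1,"hand":40}]'  >/dev/null
python3 -c "
from h import *
plan(481.3,-14.5,170,0.03)"
```

```text
t 2.1 pos [458.6 415.3 243. ] rot [-3.14   0.     2.062] F [-0.7 -0.8 -0.5] grip 39.7 0.0
 wz rows(5deg): 23.28 | dx,dy now-frame [-3.898 -1.826] final-frame [0.098 4.303] dz 0.73
```

```bash
python3 -m handwheel '[{"dx":-0.43,"dy":-0.2,"dz":0,"wx":0,"wy":0,"wz":0,"hand":40},{"dx":-0.43,"dy":-0.2,"dz":0,"wx":0,"wy":0,"wz":0,"hand":40},{"dx":-0.43,"dy":-0.2,"dz":0,"wx":0,"wy":0,"wz":0,"hand":40},{"dx":-0.43,"dy":-0.2,"dz":0,"wx":0,"wy":0,"wz":0,"hand":40},{"dx":-0.43,"dy":-0.2,"dz":0,"wx":0,"wy":0,"wz":0,"hand":40}]' >/dev/null
python3 -m handwheel '[{"dx":-0.43,"dy":-0.2,"dz":0,"wx":0,"wy":0,"wz":0,"hand":40},{"dx":-0.43,"dy":-0.2,"dz":0,"wx":0,"wy":0,"wz":0,"hand":40},{"dx":-0.43,"dy":-0.2,"dz":0,"wx":0,"wy":0,"wz":0,"hand":40},{"dx":0,"dy":0,"dz":0,"wx":0,"wy":0,"wz":1,"hand":40},{"dx":0,"dy":0,"dz":0,"wx":0,"wy":0,"wz":1,"hand":40}]' >/dev/null
python3 -m handwheel '[{"dx":0,"dy":0,"dz":0,"wx":0,"wy":0,"wz":1,"hand":40},{"dx":0,"dy":0,"dz":0,"wx":0,"wy":0,"wz":1,"hand":40},{"dx":0,"dy":0,"dz":0,"wx":0,"wy":0,"wz":1,"hand":40},{"dx":0,"dy":0,"dz":0,"wx":0,"wy":0,"wz":1,"hand":40},{"dx":0,"dy":0,"dz":0,"wx":0,"wy":0,"wz":1,"hand":40}]'  >/dev/null
python3 -m handwheel '[{"dx":0,"dy":0,"dz":0,"wx":0,"wy":0,"wz":1,"hand":40},{"dx":0,"dy":0,"dz":0,"wx":0,"wy":0,"wz":1,"hand":40},{"dx":0,"dy":0,"dz":0,"wx":0,"wy":0,"wz":1,"hand":40},{"dx":0,"dy":0,"dz":0,"wx":0,"wy":0,"wz":1,"hand":40},{"dx":0,"dy":0,"dz":0,"wx":0,"wy":0,"wz":1,"hand":40}]'  >/dev/null
python3 -m handwheel '[{"dx":0,"dy":0,"dz":0,"wx":0,"wy":0,"wz":1,"hand":40},{"dx":0,"dy":0,"dz":0,"wx":0,"wy":0,"wz":1,"hand":40},{"dx":0,"dy":0,"dz":0,"wx":0,"wy":0,"wz":1,"hand":40},{"dx":0,"dy":0,"dz":0,"wx":0,"wy":0,"wz":1,"hand":40},{"dx":0,"dy":0,"dz":0,"wx":0,"wy":0,"wz":1,"hand":40}]'  >/dev/null
python3 -m handwheel '[{"dx":0,"dy":0,"dz":0,"wx":0,"wy":0,"wz":1,"hand":40},{"dx":0,"dy":0,"dz":0,"wx":0,"wy":0,"wz":1,"hand":40},{"dx":0,"dy":0,"dz":0,"wx":0,"wy":0,"wz":1,"hand":40},{"dx":0,"dy":0,"dz":0,"wx":0,"wy":0,"wz":1,"hand":40},{"dx":0,"dy":0,"dz":0,"wx":0,"wy":0,"wz":1,"hand":40}]'  >/dev/null
python3 -c "
from h import *
plan(481.3,-14.5,113,0.03)"
```

```text
t 5.85 pos [480.7  36.9 243.3] rot [-3.141e+00  1.000e-03  1.420e-01] F [-0.4  0.  -0.4] grip 40.1 0.0
 wz rows(5deg): 1.28 | dx,dy now-frame [-0.067  0.51 ] final-frame [-0.009  0.514] dz 1.303
```

```bash
python3 -m handwheel '[{"dx":-0.03,"dy":0.25,"dz":0.2,"wx":0,"wy":0,"wz":0.65,"hand":40},{"dx":-0.03,"dy":0.25,"dz":0.25,"wx":0,"wy":0,"wz":0.65,"hand":40},{"dx":0,"dy":0,"dz":0.25,"wx":0,"wy":0,"wz":0,"hand":40},{"dx":0,"dy":0,"dz":0,"wx":0,"wy":0,"wz":0,"hand":40}]' >/dev/null
python3 -c "
from h import *
plan(481.3,-14.5,113,0.03)
f=grab_frame('scene'); c=f['frame'][75:235,270:430]; cv2.imwrite('pics/a1.png',cv2.resize(c,None,fx=3,fy=3))"
```

```text
t 6.35 pos [479.4 -13.3 172.2] rot [-3.141  0.005  0.031] F [0.4 0.2 0.5] grip 40.6 0.0
 wz rows(5deg): 0.01 | dx,dy now-frame [0.019 0.012] final-frame [0.019 0.012] dz 0.592
```

View pics/a1.png

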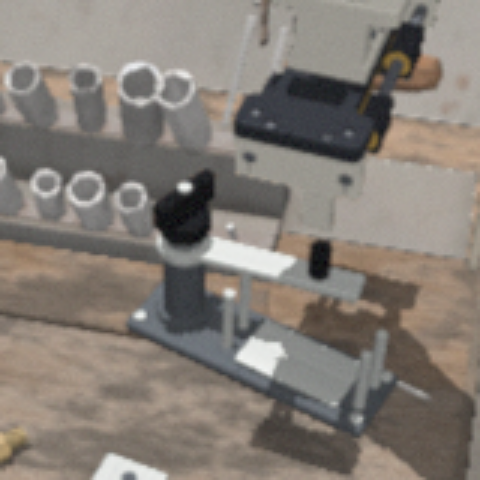

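The fingers hang straight above the peg at crop pixel (320,258), so I'll descend and grip it.

```bash
python3 -m handwheel '[{"dx":0.02,"dy":0.01,"dz":0.2,"wx":0,"wy":0,"wz":0,"hand":40},{"dx":0,"dy":0,"dz":0.2,"wx":0,"wy":0,"wz":0,"hand":40},{"dx":0,"dy":0,"dz":0.18,"wx":0,"wy":0,"wz":0,"hand":40},{"dx":0,"dy":0,"dz":0,"wx":0,"wy":0,"wz":0,"hand":10},{"dx":0,"dy":0,"dz":0,"wx":0,"wy":0,"wz":0,"hand":10}]' 10
python3 -m handwheel '[{"dx":0,"dy":0,"dz":0,"wx":0,"wy":0,"wz":0,"hand":10},{"dx":0,"dy":0,"dz":0,"wx":0,"wy":0,"wz":0,"hand":10}]' 10
```

```text
t: 7.02
position: [483.8, -14.4, 116.8]
eef_rot: [3.142, -0.002, 0.032]
force: [-0.2, 0.6, -0.3]
grip_width: 24.5
grip_force: 0.0
t: 7.28
position: [483.6, -14.6, 116.6]
eef_rot: [3.142, -0.002, 0.031]
force: [-0.2, 0.3, 4.9]
grip_width: 14.6
grip_force: 10.0
```

```bash
python3 -m handwheel '[{"dx":0.004,"dy":0.083,"dz":0,"wx":0,"wy":0,"wz":-1,"hand":10},{"dx":0.004,"dy":0.083,"dz":0,"wx":0,"wy":0,"wz":-1,"hand":10},{"dx":0.004,"dy":0.083,"dz":0,"wx":0,"wy":0,"wz":-1,"hand":10},{"dx":0.004,"dy":0.083,"dz":0,"wx":0,"wy":0,"wz":-1,"hand":10},{"dx":0.004,"dy":0.083,"dz":0,"wx":0,"wy":0,"wz":-1,"hand":10}]' 10
python3 -c "
from h import *
o=env.get_obs();p=o['position'][:2]-PV;print(np.linalg.norm(p),np.arctan2(p[1],p[0])%(2*np.pi)-SY-np.pi)"
```

```text
t: 7.9
position: [493.5, -54.2, 116.6]
eef_rot: [-3.141, -0.001, 0.471]
force: [-0.1, 1.1, 6.1]
grip_width: 14.5
grip_force: 10.0
94.03211130928325 0.6464653934756037
```

```bash
python3 -m handwheel '[{"dx":0.004,"dy":0.083,"dz":0,"wx":0,"wy":0,"wz":-1,"hand":10},{"dx":0.004,"dy":0.083,"dz":0,"wx":0,"wy":0,"wz":-1,"hand":10},{"dx":0.004,"dy":0.083,"dz":0,"wx":0,"wy":0,"wz":-1,"hand":10},{"dx":0.004,"dy":0.083,"dz":0,"wx":0,"wy":0,"wz":-1,"hand":10},{"dx":0.004,"dy":0.083,"dz":0,"wx":0,"wy":0,"wz":-1,"hand":10}]' 10
python3 -m handwheel '[{"dx":0.004,"dy":0.083,"dz":0,"wx":0,"wy":0,"wz":-1,"hand":10},{"dx":0.004,"dy":0.083,"dz":0,"wx":0,"wy":0,"wz":-1,"hand":10},{"dx":0.004,"dy":0.083,"dz":0,"wx":0,"wy":0,"wz":-1,"hand":10},{"dx":0.004,"dy":0.083,"dz":0,"wx":0,"wy":0,"wz":-1,"hand":10},{"dx":0.004,"dy":0.083,"dz":0,"wx":0,"wy":0,"wz":-1,"hand":10}]' 10
python3 -m handwheel '[{"dx":0.004,"dy":0.083,"dz":0,"wx":0,"wy":0,"wz":-1,"hand":10},{"dx":0.004,"dy":0.083,"dz":0,"wx":0,"wy":0,"wz":-1,"hand":10},{"dx":0,"dy":0,"dz":0,"wx":0,"wy":0,"wz":0,"hand":10}]' 10
python3 -c "
from h import *
o=env.get_obs();p=o['position'][:2]-PV;print(np.linalg.norm(p),np.arctan2(p[1],p[0])%(2*np.pi)-SY-np.pi)"
```

```text
t: 8.52
position: [519.5, -85.9, 116.6]
eef_rot: [-3.141, -0.001, 0.907]
force: [-1.6, 1.1, 5.7]
grip_width: 14.5
grip_force: 10.0
t: 9.15
position: [556.8, -103.3, 116.6]
eef_rot: [-3.141, -0.001, 1.344]
force: [-1.8, 1.4, 4.9]
grip_width: 14.8
grip_force: 10.0
t: 9.52
position: [574.2, -105.5, 116.6]
eef_rot: [3.14, -0.001, 1.515]
force: [-0.2, 0.8, 4.4]
grip_width: 14.7
grip_force: 10.0
94.64914682754113 1.7093031747047052
```

```bash
python3 -m handwheel '[{"dx":0,"dy":0,"dz":0,"wx":0,"wy":0,"wz":0,"hand":40},{"dx":0,"dy":0,"dz":0,"wx":0,"wy":0,"wz":0,"hand":40},{"dx":0,"dy":0,"dz":-0.3,"wx":0,"wy":0,"wz":0,"hand":40},{"dx":0,"dy":0,"dz":-0.4,"wx":0,"wy":0,"wz":0,"hand":60},{"dx":0,"dy":0,"dz":-0.3,"wx":0,"wy":0,"wz":0,"hand":60}]' 10
cat >> h.py <<'E'
def look(z=8,amin=300):
    for n in ("top","scene"):
        f=grab_frame(n); P=cloud(f); np.savez(f"/tmp/{n}.npz",**f)
        m=white(f)&(P[...,0]>380)&(P[...,0]<760)&(P[...,1]>-70)&(P[...,1]<420)&(P[...,2]>-10)&(P[...,2]<70)
        for r in rects(f,m,z,amin):
            u,v=r[0].astype(int); print(n,*r[1:],"z",np.median(P[v-6:v+7,u-6:u+7,2]).round(1),"px",r[0])
E
python3 -c "
from h import *
look(); look(15)
plan(461,169.5,120,np.pi/2)"
```

```text
t: 10.15
position: [573.0, -106.7, 216.8]
eef_rot: [3.141, 0.001, 1.514]
force: [-0.2, 0.7, -0.2]
grip_width: 55.5
grip_force: 0.0
top 461.0 168.8 77.7 41.0 1.575 z 6.8 px [287. 244.]
top 483.3 3.8 80.1 43.7 2.969 z 13.7 px [355. 235.]
top 556.2 163.7 78.6 43.3 1.52 z 7.0 px [289. 204.]
top 560.2 262.6 78.5 41.7 1.577 z 7.0 px [249. 203.]
top 664.0 270.7 76.7 42.4 1.578 z 7.1 px [246. 161.]
scene 558.6 263.4 79.9 43.5 1.586 z 8.5 px [282. 285.]
scene 663.0 271.0 79.7 44.6 1.598 z 8.5 px [230. 270.]
scene 460.1 170.3 78.8 44.6 1.569 z 8.4 px [351. 263.]
scene 554.7 163.9 80.1 43.6 1.521 z 8.4 px [307. 244.]
scene 482.9 -0.7 80.2 44.8 2.964 z 14.9 px [370. 195.]
top 461.2 168.4 77.2 40.7 1.575 z 7.0 px [287. 244.]
top 483.3 4.6 79.4 43.6 2.964 z 13.4 px [355. 235.]
top 555.6 163.2 78.4 43.0 1.523 z 7.0 px [289. 204.]
top 559.7 261.4 77.9 41.4 1.577 z 6.7 px [249. 203.]
top 662.7 269.5 76.1 42.1 1.578 z 7.0 px [246. 161.]
scene 556.6 266.9 79.1 43.7 1.586 z 8.4 px [282. 285.]
scene 659.7 274.4 78.9 44.2 1.598 z 8.3 px [230. 270.]
scene 458.7 174.6 78.2 44.1 1.563 z 8.4 px [351. 263.]
scene 552.4 168.4 79.1 43.2 1.517 z 8.4 px [306. 244.]
scene 481.3 5.3 79.4 44.4 2.964 z 14.8 px [370. 195.]
t 10.35 pos [ 572.7 -106.3  215.3] rot [-3.141  0.     1.514] F [ 0.9 -0.8 -0.6] grip 59.7 0.0
 wz rows(5deg): -0.65 | dx,dy now-frame [ 2.691 -1.271] final-frame [ 2.758 -1.117] dz 0.953
```

Pile centre is about (482.5,4.8) with yaw 2.966 and its top near 14.5 mm. I'll fetch blank A at (460.5,169.5) first.

```bash
python3 -m handwheel '[{"dx":0.45,"dy":-0.21,"dz":0,"wx":0,"wy":0,"wz":0,"hand":60},{"dx":0.45,"dy":-0.21,"dz":0,"wx":0,"wy":0,"wz":0,"hand":60},{"dx":0.45,"dy":-0.21,"dz":0,"wx":0,"wy":0,"wz":0,"hand":60},{"dx":0.45,"dy":-0.21,"dz":0,"wx":0,"wy":0,"wz":0,"hand":60},{"dx":0.45,"dy":-0.21,"dz":0,"wx":0,"wy":0,"wz":0,"hand":60}]' >/dev/null
python3 -m handwheel '[{"dx":0.45,"dy":-0.21,"dz":0.3,"wx":0,"wy":0,"wz":-0.65,"hand":60},{"dx":0,"dy":0,"dz":0.4,"wx":0,"wy":0,"wz":0,"hand":60},{"dx":0,"dy":0,"dz":0.4,"wx":0,"wy":0,"wz":0,"hand":60},{"dx":0,"dy":0,"dz":0,"wx":0,"wy":0,"wz":0,"hand":60},{"dx":0,"dy":0,"dz":0,"wx":0,"wy":0,"wz":0,"hand":60}]' >/dev/null
python3 -c "
from h import *
plan(460.5,169.5,27,1.572)"
```

```text
t 11.6 pos [462.8 170.1 105.9] rot [-3.142  0.     1.571] F [ 0.1 -0.5  0.3] grip 60.1 0.0
 wz rows(5deg): -0.01 | dx,dy now-frame [-0.006 -0.023] final-frame [-0.006 -0.023] dz 0.789
```

```bash
python3 -m handwheel '[{"dx":-0.005,"dy":-0.02,"dz":0.3,"wx":0,"wy":0,"wz":0,"hand":60},{"dx":0,"dy":0,"dz":0.3,"wx":0,"wy":0,"wz":0,"hand":60},{"dx":0,"dy":0,"dz":0.1,"wx":0,"wy":0,"wz":0,"hand":60},{"dx":0,"dy":0,"dz":0.07,"wx":0,"wy":0,"wz":0,"hand":60},{"dx":0,"dy":0,"dz":0,"wx":0,"wy":0,"wz":0,"hand":60}]'
```

```text
t: 12.22
position: [461.0, 170.0, 29.2]
eef_rot: [3.141, -0.0, 1.571]
force: [-0.6, -0.6, 0.5]
grip_width: 60.2
grip_force: 0.0
```

```bash
python3 -m handwheel '[{"dx":0,"dy":0,"dz":0.025,"wx":0,"wy":0,"wz":0,"hand":60},{"dx":0,"dy":0,"dz":0,"wx":0,"wy":0,"wz":0,"hand":35},{"dx":0,"dy":0,"dz":0,"wx":0,"wy":0,"wz":0,"hand":35},{"dx":0,"dy":0,"dz":0,"wx":0,"wy":0,"wz":0,"hand":35},{"dx":0,"dy":0,"dz":0,"wx":0,"wy":0,"wz":0,"hand":35}]' 30
python3 -m handwheel '[{"dx":0,"dy":0,"dz":-0.1,"wx":0,"wy":0,"wz":0,"hand":35},{"dx":0,"dy":0,"dz":-0.3,"wx":0,"wy":0,"wz":0,"hand":35},{"dx":0,"dy":0,"dz":-0.4,"wx":0,"wy":0,"wz":0,"hand":35},{"dx":0,"dy":0,"dz":0,"wx":0,"wy":0,"wz":0,"hand":35}]' 30
python3 -c "
from h import *
plan(482.5,4.8,120,2.970)"
```

```text
t: 12.85
position: [460.7, 170.0, 26.4]
eef_rot: [3.141, -0.0, 1.571]
force: [-0.8, 0.1, 2.7]
grip_width: 43.0
grip_force: 30.0
t: 13.35
position: [462.1, 170.5, 108.7]
eef_rot: [3.136, -0.002, 1.571]
force: [-0.5, -0.9, -2.9]
grip_width: 43.8
grip_force: 30.0
t 13.35 pos [462.1 170.5 108.7] rot [ 3.136e+00 -2.000e-03  1.571e+00] F [-0.5 -0.9 -2.9] grip 43.8 30.0
 wz rows(5deg): -16.03 | dx,dy now-frame [-1.657  0.203] final-frame [-0.484 -1.597] dz -0.113
```

```bash
python3 -m handwheel '[{"dx":0,"dy":0,"dz":-0.15,"wx":0,"wy":0,"wz":-1,"hand":35},{"dx":0,"dy":0,"dz":-0.15,"wx":0,"wy":0,"wz":-1,"hand":35},{"dx":0,"dy":0,"dz":0,"wx":0,"wy":0,"wz":-1,"hand":35},{"dx":0,"dy":0,"dz":0,"wx":0,"wy":0,"wz":-1,"hand":35},{"dx":0,"dy":0,"dz":0,"wx":0,"wy":0,"wz":-1,"hand":35}]' >/dev/null
python3 -m handwheel '[{"dx":0,"dy":0,"dz":0,"wx":0,"wy":0,"wz":-1,"hand":35},{"dx":0,"dy":0,"dz":0,"wx":0,"wy":0,"wz":-1,"hand":35},{"dx":0,"dy":0,"dz":0,"wx":0,"wy":0,"wz":-1,"hand":35},{"dx":0,"dy":0,"dz":0,"wx":0,"wy":0,"wz":-1,"hand":35},{"dx":0,"dy":0,"dz":0,"wx":0,"wy":0,"wz":-1,"hand":35}]' >/dev/null
python3 -m handwheel '[{"dx":0,"dy":0,"dz":0,"wx":0,"wy":0,"wz":-1,"hand":35},{"dx":0,"dy":0,"dz":0,"wx":0,"wy":0,"wz":-1,"hand":35},{"dx":0,"dy":0,"dz":0,"wx":0,"wy":0,"wz":-1,"hand":35},{"dx":0,"dy":0,"dz":0,"wx":0,"wy":0,"wz":-1,"hand":35},{"dx":0,"dy":0,"dz":0,"wx":0,"wy":0,"wz":-1,"hand":35}]' >/dev/null
python3 -m handwheel '[{"dx":-0.12,"dy":-0.39,"dz":0,"wx":0,"wy":0,"wz":-1,"hand":35},{"dx":-0.12,"dy":-0.4,"dz":0,"wx":0,"wy":0,"wz":0,"hand":35},{"dx":-0.12,"dy":-0.4,"dz":0,"wx":0,"wy":0,"wz":0,"hand":35},{"dx":-0.12,"dy":-0.4,"dz":0,"wx":0,"wy":0,"wz":0,"hand":35},{"dx":0,"dy":0,"dz":0,"wx":0,"wy":0,"wz":0,"hand":35}]' >/dev/null
python3 -m handwheel '[{"dx":0,"dy":0,"dz":0,"wx":0,"wy":0,"wz":0,"hand":35},{"dx":0,"dy":0,"dz":0,"wx":0,"wy":0,"wz":0,"hand":35}]' >/dev/null
python3 -c "
from h import *
plan(482.5,4.8,55,2.970)"
```

```text
t 16.1 pos [476.3   6.3 135.8] rot [ 3.141e+00 -1.000e-03  2.970e+00] F [-0.6  0.2 -1.3] grip 43.3 30.0
 wz rows(5deg): 0.0 | dx,dy now-frame [-0.064 -0.004] final-frame [-0.064 -0.004] dz 0.808
```

```bash
python3 -m handwheel '[{"dx":-0.06,"dy":-0.004,"dz":0,"wx":0,"wy":0,"wz":0,"hand":35},{"dx":0,"dy":0,"dz":0.2,"wx":0,"wy":0,"wz":0,"hand":35},{"dx":0,"dy":0,"dz":0.3,"wx":0,"wy":0,"wz":0,"hand":35},{"dx":0,"dy":0,"dz":0.3,"wx":0,"wy":0,"wz":0,"hand":35},{"dx":0,"dy":0,"dz":0,"wx":0,"wy":0,"wz":0,"hand":35}]'
python3 -m handwheel '[{"dx":0,"dy":0,"dz":0.05,"wx":0,"wy":0,"wz":0,"hand":35},{"dx":0,"dy":0,"dz":0.03,"wx":0,"wy":0,"wz":0,"hand":35},{"dx":0,"dy":0,"dz":0,"wx":0,"wy":0,"wz":0,"hand":35},{"dx":0,"dy":0,"dz":0,"wx":0,"wy":0,"wz":0,"hand":35}]'
```

```text
t: 16.73
position: [481.5, 3.8, 54.6]
eef_rot: [-3.141, -0.004, 2.969]
force: [-0.1, -0.6, -3.1]
grip_width: 43.3
grip_force: 30.0
t: 17.23
position: [482.9, 3.3, 48.6]
eef_rot: [3.141, 0.001, 2.968]
force: [0.2, -0.9, -2.4]
grip_width: 43.7
grip_force: 30.0
```

```bash
for i in 1; do
python3 -m handwheel '[{"dx":0,"dy":-0.01,"dz":0.03,"wx":0,"wy":0,"wz":0,"hand":35},{"dx":0,"dy":0,"dz":0,"wx":0,"wy":0,"wz":0,"hand":35}]' | sed -n '2p;4p'
python3 -m handwheel '[{"dx":0,"dy":0,"dz":0.015,"wx":0,"wy":0,"wz":0,"hand":35},{"dx":0,"dy":0,"dz":0,"wx":0,"wy":0,"wz":0,"hand":35}]' | sed -n '2p;4p'
python3 -m handwheel '[{"dx":0,"dy":0,"dz":0.015,"wx":0,"wy":0,"wz":0,"hand":35},{"dx":0,"dy":0,"dz":0,"wx":0,"wy":0,"wz":0,"hand":35}]' | sed -n '2p;4p'
done
```

```text
position: [482.2, 2.1, 45.0]
force: [-0.7, -0.0, -2.3]
position: [482.3, 2.3, 43.5]
force: [-0.1, -0.4, -3.0]
position: [482.3, 2.3, 42.0]
force: [-0.3, -0.6, -2.1]
```

```bash
python3 -m handwheel '[{"dx":0,"dy":0.025,"dz":0,"wx":0,"wy":0,"wz":0,"hand":35},{"dx":0,"dy":0,"dz":0.01,"wx":0,"wy":0,"wz":0,"hand":35},{"dx":0,"dy":0,"dz":0,"wx":0,"wy":0,"wz":0,"hand":35}]' | sed -n '2p;4p'
python3 -m handwheel '[{"dx":0,"dy":0,"dz":0.01,"wx":0,"wy":0,"wz":0,"hand":35},{"dx":0,"dy":0,"dz":0,"wx":0,"wy":0,"wz":0,"hand":35}]' | sed -n '2p;4p'
```

```text
position: [482.8, 4.8, 41.1]
force: [0.0, -0.7, -2.3]
position: [482.8, 4.8, 40.8]
force: [-1.0, 0.0, 5.6]
```

Touch felt at TCP z = 40.8, so I'll release, retreat and look again.

```bash
python3 -m handwheel '[{"dx":0,"dy":0,"dz":0,"wx":0,"wy":0,"wz":0,"hand":58},{"dx":0,"dy":0,"dz":0,"wx":0,"wy":0,"wz":0,"hand":58},{"dx":0,"dy":0,"dz":0,"wx":0,"wy":0,"wz":0,"hand":58},{"dx":0,"dy":0,"dz":-0.2,"wx":0,"wy":0,"wz":0,"hand":58},{"dx":0,"dy":0,"dz":-0.4,"wx":0,"wy":0,"wz":0,"hand":60}]'
python3 -m handwheel '[{"dx":0.12,"dy":0.4,"dz":-0.4,"wx":0,"wy":0,"wz":1,"hand":60},{"dx":0,"dy":0.4,"dz":0,"wx":0,"wy":0,"wz":1,"hand":60},{"dx":0,"dy":0.4,"dz":0,"wx":0,"wy":0,"wz":1,"hand":60},{"dx":0,"dy":0,"dz":0,"wx":0,"wy":0,"wz":1,"hand":60},{"dx":0,"dy":0,"dz":0,"wx":0,"wy":0,"wz":1,"hand":60}]' >/dev/null
python3 -m handwheel '[{"dx":0,"dy":0,"dz":0,"wx":0,"wy":0,"wz":1,"hand":60},{"dx":0,"dy":0,"dz":0,"wx":0,"wy":0,"wz":1,"hand":60},{"dx":0,"dy":0,"dz":0,"wx":0,"wy":0,"wz":1,"hand":60},{"dx":0,"dy":0,"dz":0,"wx":0,"wy":0,"wz":1,"hand":60},{"dx":0,"dy":0,"dz":0,"wx":0,"wy":0,"wz":1,"hand":60}]' >/dev/null
python3 -m handwheel '[{"dx":0,"dy":0,"dz":0,"wx":0,"wy":0,"wz":1,"hand":60},{"dx":0,"dy":0,"dz":0,"wx":0,"wy":0,"wz":1,"hand":60},{"dx":0,"dy":0,"dz":0,"wx":0,"wy":0,"wz":1,"hand":60},{"dx":0,"dy":0,"dz":0,"wx":0,"wy":0,"wz":1,"hand":60},{"dx":0,"dy":0,"dz":0,"wx":0,"wy":0,"wz":1,"hand":60}]' >/dev/null
python3 -c "
from h import *
look(8)
plan(555.5,163.8,120,1.522)"
```

```text
t: 19.23
position: [481.7, 4.7, 99.6]
eef_rot: [-3.141, -0.004, 2.968]
force: [1.3, 0.2, -0.4]
grip_width: 59.4
grip_force: 0.0
top 483.7 3.1 80.2 43.7 2.959 z 21.4 px [355. 235.]
top 560.2 262.6 78.4 41.7 1.577 z 7.1 px [249. 203.]
top 664.0 270.7 76.7 42.4 1.578 z 6.9 px [246. 161.]
scene 558.5 263.0 81.4 45.1 1.586 z 8.3 px [282. 286.]
scene 663.0 270.4 81.3 44.9 1.596 z 8.5 px [230. 271.]
scene 555.6 179.2 50.4 44.4 1.533 z 8.2 px [303. 250.]
t 21.2 pos [501.7 122.6 139.9] rot [-3.141  0.     1.659] F [-0.6  0.1 -0.2] grip 60.1 0.0
 wz rows(5deg): 1.57 | dx,dy now-frame [0.363 0.572] final-frame [0.438 0.517] dz 0.199
```

```bash
python3 -m handwheel '[{"dx":0,"dy":0,"dz":0,"wx":0,"wy":0,"wz":1,"hand":60},{"dx":0.2,"dy":0.27,"dz":0,"wx":0,"wy":0,"wz":0.57,"hand":60},{"dx":0.22,"dy":0.26,"dz":0.3,"wx":0,"wy":0,"wz":0,"hand":60},{"dx":0,"dy":0,"dz":0.4,"wx":0,"wy":0,"wz":0,"hand":60},{"dx":0,"dy":0,"dz":0.1,"wx":0,"wy":0,"wz":0,"hand":60}]' >/dev/null
python3 -m handwheel '[{"dx":0,"dy":0,"dz":0,"wx":0,"wy":0,"wz":0,"hand":60},{"dx":0,"dy":0,"dz":0,"wx":0,"wy":0,"wz":0,"hand":60}]' >/dev/null
python3 -c "
from h import *
plan(555.5,163.8,27,1.522)"
```

```text
t 22.07 pos [556.9 163.1  61.6] rot [ 3.139e+00 -1.000e-03  1.521e+00] F [-0.3 -0.   0.3] grip 59.9 0.0
 wz rows(5deg): -0.01 | dx,dy now-frame [ 0.007 -0.014] final-frame [ 0.007 -0.014] dz 0.346
```

```bash
python3 -m handwheel '[{"dx":0.006,"dy":-0.01,"dz":0.2,"wx":0,"wy":0,"wz":0,"hand":60},{"dx":0,"dy":0,"dz":0.1,"wx":0,"wy":0,"wz":0,"hand":60},{"dx":0,"dy":0,"dz":0.045,"wx":0,"wy":0,"wz":0,"hand":60},{"dx":0,"dy":0,"dz":0,"wx":0,"wy":0,"wz":0,"hand":60},{"dx":0,"dy":0,"dz":0,"wx":0,"wy":0,"wz":0,"hand":35}]' 30 | sed -n '2p;4p'
python3 -m handwheel '[{"dx":0,"dy":0,"dz":0,"wx":0,"wy":0,"wz":0,"hand":35},{"dx":0,"dy":0,"dz":0,"wx":0,"wy":0,"wz":0,"hand":35},{"dx":0,"dy":0,"dz":0,"wx":0,"wy":0,"wz":0,"hand":35}]' 30
python3 -m handwheel '[{"dx":0,"dy":0,"dz":-0.1,"wx":0,"wy":0,"wz":0,"hand":35},{"dx":0,"dy":0,"dz":-0.4,"wx":0,"wy":0,"wz":0,"hand":35},{"dx":0,"dy":0,"dz":-0.4,"wx":0,"wy":0,"wz":0,"hand":35},{"dx":0,"dy":0,"dz":-0.3,"wx":0,"wy":0,"wz":0,"hand":35},{"dx":0,"dy":0,"dz":0,"wx":0,"wy":0,"wz":-1,"hand":35}]' 30
python3 -c "
from h import *
plan(482.8,4.8,55,2.970)"
```

```text
position: [555.4, 163.9, 26.2]
force: [0.3, -0.1, -0.4]
t: 23.08
position: [555.4, 163.9, 26.1]
eef_rot: [3.141, -0.0, 1.522]
force: [0.6, 0.0, 2.0]
grip_width: 43.1
grip_force: 30.0
t: 23.7
position: [556.2, 164.2, 148.5]
eef_rot: [3.137, -0.001, 1.611]
force: [-0.3, -0.4, -2.7]
grip_width: 43.5
grip_force: 30.0
t 23.7 pos [556.2 164.2 148.5] rot [ 3.137e+00 -1.000e-03  1.611e+00] F [-0.3 -0.4 -2.7] grip 43.5 30.0
 wz rows(5deg): -15.57 | dx,dy now-frame [-1.563 -0.798] final-frame [ 0.451 -1.696] dz 0.935
```

```bash
python3 -m handwheel '[{"dx":0,"dy":0,"dz":0,"wx":0,"wy":0,"wz":-1,"hand":35},{"dx":0,"dy":0,"dz":0,"wx":0,"wy":0,"wz":-1,"hand":35},{"dx":0,"dy":0,"dz":0,"wx":0,"wy":0,"wz":-1,"hand":35},{"dx":0,"dy":0,"dz":0,"wx":0,"wy":0,"wz":-1,"hand":35},{"dx":0,"dy":0,"dz":0,"wx":0,"wy":0,"wz":-1,"hand":35}]' >/dev/null
python3 -m handwheel '[{"dx":0,"dy":0,"dz":0,"wx":0,"wy":0,"wz":-1,"hand":35},{"dx":0,"dy":0,"dz":0,"wx":0,"wy":0,"wz":-1,"hand":35},{"dx":0,"dy":0,"dz":0,"wx":0,"wy":0,"wz":-1,"hand":35},{"dx":0,"dy":0,"dz":0,"wx":0,"wy":0,"wz":-1,"hand":35},{"dx":0,"dy":0,"dz":0,"wx":0,"wy":0,"wz":-1,"hand":35}]' >/dev/null
python3 -m handwheel '[{"dx":0,"dy":0,"dz":0,"wx":0,"wy":0,"wz":-1,"hand":35},{"dx":0,"dy":0,"dz":0,"wx":0,"wy":0,"wz":-1,"hand":35},{"dx":0,"dy":0,"dz":0,"wx":0,"wy":0,"wz":-1,"hand":35},{"dx":0,"dy":0,"dz":0,"wx":0,"wy":0,"wz":-1,"hand":35},{"dx":0,"dy":0,"dz":0,"wx":0,"wy":0,"wz":-0.57,"hand":35}]' >/dev/null
python3 -m handwheel '[{"dx":0.11,"dy":-0.42,"dz":0,"wx":0,"wy":0,"wz":0,"hand":35},{"dx":0.11,"dy":-0.42,"dz":0,"wx":0,"wy":0,"wz":0,"hand":35},{"dx":0.11,"dy":-0.42,"dz":0,"wx":0,"wy":0,"wz":0,"hand":35},{"dx":0.11,"dy":-0.42,"dz":0.1,"wx":0,"wy":0,"wz":0,"hand":35},{"dx":0,"dy":0,"dz":0,"wx":0,"wy":0,"wz":0,"hand":35}]' >/dev/null
python3 -m handwheel '[{"dx":0,"dy":0,"dz":0,"wx":0,"wy":0,"wz":0,"hand":35},{"dx":0,"dy":0,"dz":0,"wx":0,"wy":0,"wz":0,"hand":35}]' >/dev/null
python3 -c "
from h import *
plan(482.8,4.8,55,2.970)"
```

```text
t 26.45 pos [469.9  14.2 136. ] rot [3.141e+00 1.000e-03 2.882e+00] F [ 0.4  0.4 -2.6] grip 43.7 30.0
 wz rows(5deg): -1.0 | dx,dy now-frame [-0.149 -0.058] final-frame [-0.143 -0.071] dz 0.81
```

```bash
python3 -m handwheel '[{"dx":0,"dy":0,"dz":0,"wx":0,"wy":0,"wz":-1,"hand":35},{"dx":-0.14,"dy":-0.07,"dz":0,"wx":0,"wy":0,"wz":0,"hand":35},{"dx":0,"dy":0,"dz":0.1,"wx":0,"wy":0,"wz":0,"hand":35},{"dx":0,"dy":0,"dz":0.3,"wx":0,"wy":0,"wz":0,"hand":35},{"dx":0,"dy":0,"dz":0.3,"wx":0,"wy":0,"wz":0,"hand":35}]' >/dev/null
python3 -m handwheel '[{"dx":0,"dy":0,"dz":0,"wx":0,"wy":0,"wz":0,"hand":35},{"dx":0,"dy":0,"dz":0,"wx":0,"wy":0,"wz":0,"hand":35},{"dx":0,"dy":0,"dz":0,"wx":0,"wy":0,"wz":0,"hand":35}]' >/dev/null
python3 -c "
from h import *
plan(482.8,4.8,49,2.970)"
```

```text
t 27.45 pos [482.5   3.7  66.7] rot [3.141e+00 2.000e-03 2.967e+00] F [-0.5 -0.3 -2.2] grip 43.1 30.0
 wz rows(5deg): -0.03 | dx,dy now-frame [-0.001  0.011] final-frame [-0.001  0.011] dz 0.177
```

```bash
python3 -m handwheel '[{"dx":0,"dy":0.01,"dz":0.08,"wx":0,"wy":0,"wz":0,"hand":35},{"dx":0,"dy":0,"dz":0.05,"wx":0,"wy":0,"wz":0,"hand":35},{"dx":0,"dy":0,"dz":0.02,"wx":0,"wy":0,"wz":0,"hand":35},{"dx":0,"dy":0,"dz":0,"wx":0,"wy":0,"wz":0,"hand":35}]' | sed -n '2p;4p'
python3 -m handwheel '[{"dx":0,"dy":0,"dz":0.012,"wx":0,"wy":0,"wz":0,"hand":35},{"dx":0,"dy":0,"dz":0,"wx":0,"wy":0,"wz":0,"hand":35}]' | sed -n '2p;4p'
python3 -m handwheel '[{"dx":0,"dy":0,"dz":0.012,"wx":0,"wy":0,"wz":0,"hand":35},{"dx":0,"dy":0,"dz":0,"wx":0,"wy":0,"wz":0,"hand":35}]' | sed -n '2p;4p'
```

```text
position: [481.7, 4.6, 50.4]
force: [0.8, -0.0, -2.1]
position: [481.8, 4.6, 49.5]
force: [-0.2, -0.0, -2.5]
position: [482.0, 4.6, 48.4]
force: [-0.7, -0.5, -0.2]
```

Light contact. I'll press 0.5 mm more, release, and head for blank C.

```bash
python3 -m handwheel '[{"dx":0,"dy":0,"dz":0.006,"wx":0,"wy":0,"wz":0,"hand":35},{"dx":0,"dy":0,"dz":0,"wx":0,"wy":0,"wz":0,"hand":58},{"dx":0,"dy":0,"dz":0,"wx":0,"wy":0,"wz":0,"hand":58},{"dx":0,"dy":0,"dz":0,"wx":0,"wy":0,"wz":0,"hand":58},{"dx":0,"dy":0,"dz":-0.2,"wx":0,"wy":0,"wz":0,"hand":58}]' | sed -n '2p;4,5p'
python3 -m handwheel '[{"dx":0,"dy":0,"dz":-0.3,"wx":0,"wy":0,"wz":0,"hand":58},{"dx":0,"dy":0,"dz":-0.4,"wx":0,"wy":0,"wz":0,"hand":58},{"dx":0,"dy":0.45,"dz":0,"wx":0,"wy":0,"wz":0,"hand":60},{"dx":0,"dy":0.45,"dz":0,"wx":0,"wy":0,"wz":0,"hand":60},{"dx":0,"dy":0.45,"dz":0,"wx":0,"wy":0,"wz":0,"hand":60}]' >/dev/null
python3 -m handwheel '[{"dx":0,"dy":0.45,"dz":0,"wx":0,"wy":0,"wz":0,"hand":60},{"dx":0,"dy":0.45,"dz":0,"wx":0,"wy":0,"wz":1,"hand":60},{"dx":0,"dy":0,"dz":0,"wx":0,"wy":0,"wz":1,"hand":60},{"dx":0,"dy":0,"dz":0,"wx":0,"wy":0,"wz":1,"hand":60},{"dx":0,"dy":0,"dz":0,"wx":0,"wy":0,"wz":1,"hand":60}]' >/dev/null
python3 -m handwheel '[{"dx":0,"dy":0,"dz":0,"wx":0,"wy":0,"wz":1,"hand":60},{"dx":0,"dy":0,"dz":0,"wx":0,"wy":0,"wz":1,"hand":60},{"dx":0,"dy":0,"dz":0,"wx":0,"wy":0,"wz":1,"hand":60},{"dx":0,"dy":0,"dz":0,"wx":0,"wy":0,"wz":1,"hand":60},{"dx":0,"dy":0,"dz":0,"wx":0,"wy":0,"wz":1,"hand":60}]' >/dev/null
python3 -m handwheel '[{"dx":0,"dy":0,"dz":0,"wx":0,"wy":0,"wz":1,"hand":60},{"dx":0,"dy":0,"dz":0,"wx":0,"wy":0,"wz":1,"hand":60},{"dx":0,"dy":0,"dz":0,"wx":0,"wy":0,"wz":1,"hand":60},{"dx":0,"dy":0,"dz":0,"wx":0,"wy":0,"wz":1,"hand":60},{"dx":0,"dy":0,"dz":0,"wx":0,"wy":0,"wz":1,"hand":60}]' >/dev/null
python3 -m handwheel '[{"dx":0,"dy":0,"dz":0,"wx":0,"wy":0,"wz":1,"hand":60},{"dx":0,"dy":0,"dz":0,"wx":0,"wy":0,"wz":1,"hand":60},{"dx":0,"dy":0,"dz":0,"wx":0,"wy":0,"wz":0,"hand":60}]' >/dev/null
python3 -c "
from h import *
look(8)
plan(559.3,263,60,1.58)"
```

```text
position: [480.8, 4.6, 66.8]
force: [0.7, -0.3, 0.1]
grip_width: 57.9
top 482.7 2.1 80.9 44.2 2.969 z 29.2 px [355. 235.]
top 671.2 270.9 76.4 29.4 1.611 z 6.9 px [245. 158.]
scene 558.2 279.1 50.5 44.9 1.588 z 8.4 px [278. 293.]
scene 662.9 270.3 82.4 45.2 1.596 z 8.4 px [230. 270.]
scene 484.7 -14.5 86.3 46.7 2.975 z 31.5 px [371. 190.]
t 32.05 pos [520.6 226.2 137.5] rot [-3.141  0.     1.573] F [-0.5  0.1 -0.6] grip 59.9 0.0
 wz rows(5deg): -0.08 | dx,dy now-frame [0.367 0.388] final-frame [0.364 0.391] dz 0.775
```

```bash
python3 -m handwheel '[{"dx":0.18,"dy":0.19,"dz":0,"wx":0,"wy":0,"wz":0,"hand":60},{"dx":0.18,"dy":0.19,"dz":0.1,"wx":0,"wy":0,"wz":0,"hand":60},{"dx":0,"dy":0,"dz":0.3,"wx":0,"wy":0,"wz":0,"hand":60},{"dx":0,"dy":0,"dz":0.35,"wx":0,"wy":0,"wz":0,"hand":60},{"dx":0,"dy":0,"dz":0,"wx":0,"wy":0,"wz":0,"hand":60}]' >/dev/null
python3 -m handwheel '[{"dx":0,"dy":0,"dz":0,"wx":0,"wy":0,"wz":0,"hand":60},{"dx":0,"dy":0,"dz":0,"wx":0,"wy":0,"wz":0,"hand":60}]' >/dev/null
python3 -c "
from h import *
plan(559.3,263,26.5,1.58)"
```

```text
t 32.92 pos [559.9 262.6  64.4] rot [ 3.139e+00 -1.000e-03  1.572e+00] F [0.4 0.  0.1] grip 60.1 0.0
 wz rows(5deg): -0.1 | dx,dy now-frame [ 0.004 -0.006] final-frame [ 0.004 -0.006] dz 0.379
```

```bash
python3 -m handwheel '[{"dx":0,"dy":0,"dz":0.2,"wx":0,"wy":0,"wz":-0.1,"hand":60},{"dx":0,"dy":0,"dz":0.12,"wx":0,"wy":0,"wz":0,"hand":60},{"dx":0,"dy":0,"dz":0.055,"wx":0,"wy":0,"wz":0,"hand":60},{"dx":0,"dy":0,"dz":0,"wx":0,"wy":0,"wz":0,"hand":60},{"dx":0,"dy":0,"dz":0,"wx":0,"wy":0,"wz":0,"hand":35}]' 30 | sed -n '2p;4p'
python3 -m handwheel '[{"dx":0,"dy":0,"dz":0,"wx":0,"wy":0,"wz":0,"hand":35},{"dx":0,"dy":0,"dz":0,"wx":0,"wy":0,"wz":0,"hand":35},{"dx":0,"dy":0,"dz":0,"wx":0,"wy":0,"wz":0,"hand":35}]' 30
python3 -m handwheel '[{"dx":0,"dy":0,"dz":-0.1,"wx":0,"wy":0,"wz":0,"hand":35},{"dx":0,"dy":0,"dz":-0.4,"wx":0,"wy":0,"wz":0,"hand":35},{"dx":0,"dy":0,"dz":-0.4,"wx":0,"wy":0,"wz":0,"hand":35},{"dx":0,"dy":0,"dz":-0.3,"wx":0,"wy":0,"wz":0,"hand":35},{"dx":0,"dy":0,"dz":0,"wx":0,"wy":0,"wz":0,"hand":35}]' 30
python3 -m handwheel '[{"dx":0,"dy":0,"dz":0,"wx":0,"wy":0,"wz":-1,"hand":35},{"dx":0,"dy":0,"dz":0,"wx":0,"wy":0,"wz":-1,"hand":35},{"dx":0,"dy":0,"dz":0,"wx":0,"wy":0,"wz":-1,"hand":35},{"dx":0,"dy":0,"dz":0,"wx":0,"wy":0,"wz":-1,"hand":35},{"dx":0,"dy":0,"dz":0,"wx":0,"wy":0,"wz":-1,"hand":35}]' >/dev/null
python3 -m handwheel '[{"dx":0,"dy":0,"dz":0,"wx":0,"wy":0,"wz":-1,"hand":35},{"dx":0,"dy":0,"dz":0,"wx":0,"wy":0,"wz":-1,"hand":35},{"dx":0,"dy":0,"dz":0,"wx":0,"wy":0,"wz":-1,"hand":35},{"dx":0,"dy":0,"dz":0,"wx":0,"wy":0,"wz":-1,"hand":35},{"dx":0,"dy":0,"dz":0,"wx":0,"wy":0,"wz":-1,"hand":35}]' >/dev/null
python3 -m handwheel '[{"dx":0,"dy":0,"dz":0,"wx":0,"wy":0,"wz":-1,"hand":35},{"dx":0,"dy":0,"dz":0,"wx":0,"wy":0,"wz":-1,"hand":35},{"dx":0,"dy":0,"dz":0,"wx":0,"wy":0,"wz":-1,"hand":35},{"dx":0,"dy":0,"dz":0,"wx":0,"wy":0,"wz":-1,"hand":35},{"dx":0,"dy":0,"dz":0,"wx":0,"wy":0,"wz":-1,"hand":35}]' >/dev/null
python3 -m handwheel '[{"dx":0,"dy":0,"dz":0,"wx":0,"wy":0,"wz":-0.9,"hand":35},{"dx":0,"dy":0,"dz":0,"wx":0,"wy":0,"wz":0,"hand":35}]' >/dev/null
python3 -c "
from h import *
plan(482.8,4.8,75,2.970)"
```

```text
position: [559.1, 262.3, 25.5]
force: [-0.1, 0.4, 0.2]
t: 33.92
position: [559.0, 262.3, 25.4]
eef_rot: [3.141, -0.0, 1.58]
force: [0.3, 0.4, 2.4]
grip_width: 43.3
grip_force: 30.5
t: 34.55
position: [560.1, 262.6, 147.5]
eef_rot: [3.137, -0.002, 1.58]
force: [1.4, -0.1, -2.5]
grip_width: 43.6
grip_force: 30.0
t 36.67 pos [557.6 261.5 143.1] rot [-3.139 -0.004  2.967] F [-0.1 -0.2 -2.8] grip 43.8 30.0
 wz rows(5deg): -0.04 | dx,dy now-frame [ 0.29  -2.658] final-frame [ 0.299 -2.657] dz 0.681
```

```bash
python3 -m handwheel '[{"dx":0.05,"dy":-0.44,"dz":0,"wx":0,"wy":0,"wz":0,"hand":35},{"dx":0.05,"dy":-0.44,"dz":0,"wx":0,"wy":0,"wz":0,"hand":35},{"dx":0.05,"dy":-0.44,"dz":0,"wx":0,"wy":0,"wz":0,"hand":35},{"dx":0.05,"dy":-0.44,"dz":0,"wx":0,"wy":0,"wz":0,"hand":35},{"dx":0.05,"dy":-0.44,"dz":0,"wx":0,"wy":0,"wz":0,"hand":35}]' >/dev/null
python3 -m handwheel '[{"dx":0.05,"dy":-0.44,"dz":0,"wx":0,"wy":0,"wz":0,"hand":35},{"dx":0,"dy":0,"dz":0,"wx":0,"wy":0,"wz":0,"hand":35},{"dx":0,"dy":0,"dz":0,"wx":0,"wy":0,"wz":0,"hand":35},{"dx":0,"dy":0,"dz":0,"wx":0,"wy":0,"wz":0,"hand":35}]' >/dev/null
python3 -c "
from h import *
plan(482.8,4.8,75,2.970)"
```

```text
t 37.8 pos [483.8   9.  145. ] rot [ 3.141 -0.     2.97 ] F [ 0.6 -0.2 -2.3] grip 43.6 30.0
 wz rows(5deg): -0.0 | dx,dy now-frame [ 0.003 -0.043] final-frame [ 0.003 -0.043] dz 0.7
```

```bash
python3 -m handwheel '[{"dx":0,"dy":-0.04,"dz":0.1,"wx":0,"wy":0,"wz":0,"hand":35},{"dx":0,"dy":0,"dz":0.3,"wx":0,"wy":0,"wz":0,"hand":35},{"dx":0,"dy":0,"dz":0.3,"wx":0,"wy":0,"wz":0,"hand":35},{"dx":0,"dy":0,"dz":0,"wx":0,"wy":0,"wz":0,"hand":35},{"dx":0,"dy":0,"dz":0,"wx":0,"wy":0,"wz":0,"hand":35}]' >/dev/null
python3 -c "
from h import *
plan(482.8,4.8,55.5,2.970)"
```

```text
t 38.42 pos [483.3   3.8  75.5] rot [3.141e+00 1.000e-03 2.968e+00] F [ 0.5 -0.  -2.8] grip 43.5 30.0
 wz rows(5deg): -0.02 | dx,dy now-frame [0.007 0.009] final-frame [0.007 0.009] dz 0.2
```

```bash
python3 -m handwheel '[{"dx":0.005,"dy":0.008,"dz":0.1,"wx":0,"wy":0,"wz":0,"hand":35},{"dx":0,"dy":0,"dz":0.05,"wx":0,"wy":0,"wz":0,"hand":35},{"dx":0,"dy":0,"dz":0.02,"wx":0,"wy":0,"wz":0,"hand":35},{"dx":0,"dy":0,"dz":0,"wx":0,"wy":0,"wz":0,"hand":35}]' | sed -n '2p;4p'
python3 -m handwheel '[{"dx":0,"dy":0,"dz":0.012,"wx":0,"wy":0,"wz":0,"hand":35},{"dx":0,"dy":0,"dz":0,"wx":0,"wy":0,"wz":0,"hand":35}]' | sed -n '2p;4p'
python3 -m handwheel '[{"dx":0,"dy":0,"dz":0.01,"wx":0,"wy":0,"wz":0,"hand":35},{"dx":0,"dy":0,"dz":0,"wx":0,"wy":0,"wz":0,"hand":35}]' | sed -n '2p;4p'
```

```text
position: [482.4, 4.3, 58.1]
force: [0.2, -0.2, -3.1]
position: [482.5, 4.3, 57.0]
force: [-0.1, 0.7, -2.6]
position: [482.4, 4.3, 55.9]
force: [-0.5, -0.4, -3.0]
```

```bash
python3 -m handwheel '[{"dx":0,"dy":0,"dz":0.01,"wx":0,"wy":0,"wz":0,"hand":35},{"dx":0,"dy":0,"dz":0,"wx":0,"wy":0,"wz":0,"hand":35}]' | sed -n '2p;4p'
```

```text
position: [482.5, 4.3, 55.7]
force: [-2.2, -0.5, 4.6]
```

```bash
python3 -m handwheel '[{"dx":0,"dy":0,"dz":0,"wx":0,"wy":0,"wz":0,"hand":58},{"dx":0,"dy":0,"dz":0,"wx":0,"wy":0,"wz":0,"hand":58},{"dx":0,"dy":0,"dz":0,"wx":0,"wy":0,"wz":0,"hand":58},{"dx":0,"dy":0,"dz":-0.2,"wx":0,"wy":0,"wz":0,"hand":58},{"dx":0,"dy":0,"dz":-0.4,"wx":0,"wy":0,"wz":0,"hand":58}]' | sed -n '2p;4,5p'
python3 -m handwheel '[{"dx":0,"dy":0,"dz":-0.3,"wx":0,"wy":0,"wz":0,"hand":58},{"dx":-0.18,"dy":0.41,"dz":0,"wx":0,"wy":0,"wz":0,"hand":60},{"dx":-0.18,"dy":0.41,"dz":0,"wx":0,"wy":0,"wz":0,"hand":60},{"dx":-0.18,"dy":0.41,"dz":0,"wx":0,"wy":0,"wz":0,"hand":60},{"dx":-0.18,"dy":0.41,"dz":0,"wx":0,"wy":0,"wz":0,"hand":60}]' >/dev/null
python3 -m handwheel '[{"dx":-0.18,"dy":0.41,"dz":0,"wx":0,"wy":0,"wz":0,"hand":60},{"dx":-0.18,"dy":0.41,"dz":0,"wx":0,"wy":0,"wz":1,"hand":60},{"dx":0,"dy":0,"dz":0,"wx":0,"wy":0,"wz":1,"hand":60},{"dx":0,"dy":0,"dz":0,"wx":0,"wy":0,"wz":1,"hand":60},{"dx":0,"dy":0,"dz":0,"wx":0,"wy":0,"wz":1,"hand":60}]' >/dev/null
python3 -m handwheel '[{"dx":0,"dy":0,"dz":0,"wx":0,"wy":0,"wz":1,"hand":60},{"dx":0,"dy":0,"dz":0,"wx":0,"wy":0,"wz":1,"hand":60},{"dx":0,"dy":0,"dz":0,"wx":0,"wy":0,"wz":1,"hand":60},{"dx":0,"dy":0,"dz":0,"wx":0,"wy":0,"wz":1,"hand":60},{"dx":0,"dy":0,"dz":0,"wx":0,"wy":0,"wz":1,"hand":60}]' >/dev/null
python3 -m handwheel '[{"dx":0,"dy":0,"dz":0,"wx":0,"wy":0,"wz":1,"hand":60},{"dx":0,"dy":0,"dz":0,"wx":0,"wy":0,"wz":1,"hand":60},{"dx":0,"dy":0,"dz":0,"wx":0,"wy":0,"wz":1,"hand":60},{"dx":0,"dy":0,"dz":0,"wx":0,"wy":0,"wz":1,"hand":60},{"dx":0,"dy":0,"dz":0,"wx":0,"wy":0,"wz":1,"hand":60}]' >/dev/null
python3 -m handwheel '[{"dx":0,"dy":0,"dz":0,"wx":0,"wy":0,"wz":1,"hand":60},{"dx":0,"dy":0,"dz":0,"wx":0,"wy":0,"wz":1,"hand":60},{"dx":0,"dy":0,"dz":0,"wx":0,"wy":0,"wz":0,"hand":60}]' >/dev/null
python3 -c "
from h import *
look(8)
print(rects(dict(np.load('/tmp/top.npz')),(lambda f:white(f)*(abs(cloud(f)[...,2]-37)<6))(dict(np.load('/tmp/top.npz'))),38,200))
plan(663.3,270.7,65,1.587)"
```

```text
position: [481.4, 4.3, 114.4]
force: [-0.1, -0.8, -0.1]
grip_width: 57.8
top 481.9 1.0 81.9 45.0 2.972 z 37.2 px [356. 235.]
scene 662.6 283.3 55.9 45.0 1.6 z 8.6 px [227. 275.]
scene 485.1 -21.4 89.3 47.5 2.974 z 38.9 px [372. 188.]
[(array([356., 235.]), 482.2, 4.7, 79.3, 43.5, 2.972)]
t 43.27 pos [631.2 227.9 144.6] rot [-3.141  0.     1.573] F [ 0.1 -0.4  0.7] grip 60.0 0.0
 wz rows(5deg): -0.16 | dx,dy now-frame [0.427 0.322] final-frame [0.422 0.328] dz 0.796
```

```bash
python3 -m handwheel '[{"dx":0.21,"dy":0.16,"dz":0,"wx":0,"wy":0,"wz":-0.15,"hand":60},{"dx":0.21,"dy":0.16,"dz":0.1,"wx":0,"wy":0,"wz":0,"hand":60},{"dx":0,"dy":0,"dz":0.3,"wx":0,"wy":0,"wz":0,"hand":60},{"dx":0,"dy":0,"dz":0.35,"wx":0,"wy":0,"wz":0,"hand":60},{"dx":0,"dy":0,"dz":0,"wx":0,"wy":0,"wz":0,"hand":60}]' >/dev/null
python3 -m handwheel '[{"dx":0,"dy":0,"dz":0,"wx":0,"wy":0,"wz":0,"hand":60},{"dx":0,"dy":0,"dz":0,"wx":0,"wy":0,"wz":0,"hand":60}]' >/dev/null
python3 -c "
from h import *
look(8)
plan(663.3,270.7,26.5,1.587)"
```

```text
top 481.9 1.0 81.9 45.0 2.972 z 37.4 px [356. 235.]
scene 485.3 -21.3 90.4 52.0 2.889 z 38.7 px [372. 189.]
t 44.25 pos [664.  270.4  71.7] rot [ 3.139e+00 -1.000e-03  1.585e+00] F [-0.1  0.3 -0.4] grip 60.0 0.0
 wz rows(5deg): -0.03 | dx,dy now-frame [ 0.003 -0.007] final-frame [ 0.003 -0.007] dz 0.452
```

```bash
python3 -m handwheel '[{"dx":0,"dy":0,"dz":0.25,"wx":0,"wy":0,"wz":0,"hand":60},{"dx":0,"dy":0,"dz":0.12,"wx":0,"wy":0,"wz":0,"hand":60},{"dx":0,"dy":0,"dz":0.055,"wx":0,"wy":0,"wz":0,"hand":60},{"dx":0,"dy":0,"dz":0,"wx":0,"wy":0,"wz":0,"hand":60},{"dx":0,"dy":0,"dz":0.01,"wx":0,"wy":0,"wz":0,"hand":35}]' 30 | sed -n '2p;4p'
python3 -m handwheel '[{"dx":0,"dy":0,"dz":0,"wx":0,"wy":0,"wz":0,"hand":35},{"dx":0,"dy":0,"dz":0,"wx":0,"wy":0,"wz":0,"hand":35},{"dx":0,"dy":0,"dz":0,"wx":0,"wy":0,"wz":0,"hand":35}]' 30
python3 -m handwheel '[{"dx":0,"dy":0,"dz":-0.1,"wx":0,"wy":0,"wz":0,"hand":35},{"dx":0,"dy":0,"dz":-0.4,"wx":0,"wy":0,"wz":0,"hand":35},{"dx":0,"dy":0,"dz":-0.4,"wx":0,"wy":0,"wz":0,"hand":35},{"dx":0,"dy":0,"dz":-0.3,"wx":0,"wy":0,"wz":0,"hand":35},{"dx":0,"dy":0,"dz":0,"wx":0,"wy":0,"wz":0,"hand":35}]' 30
python3 -m handwheel '[{"dx":0,"dy":0,"dz":0,"wx":0,"wy":0,"wz":-1,"hand":35},{"dx":0,"dy":0,"dz":0,"wx":0,"wy":0,"wz":-1,"hand":35},{"dx":0,"dy":0,"dz":0,"wx":0,"wy":0,"wz":-1,"hand":35},{"dx":0,"dy":0,"dz":0,"wx":0,"wy":0,"wz":-1,"hand":35},{"dx":0,"dy":0,"dz":0,"wx":0,"wy":0,"wz":-1,"hand":35}]' >/dev/null
python3 -m handwheel '[{"dx":0,"dy":0,"dz":0,"wx":0,"wy":0,"wz":-1,"hand":35},{"dx":0,"dy":0,"dz":0,"wx":0,"wy":0,"wz":-1,"hand":35},{"dx":0,"dy":0,"dz":0,"wx":0,"wy":0,"wz":-1,"hand":35},{"dx":0,"dy":0,"dz":0,"wx":0,"wy":0,"wz":-1,"hand":35},{"dx":0,"dy":0,"dz":0,"wx":0,"wy":0,"wz":-1,"hand":35}]' >/dev/null
python3 -m handwheel '[{"dx":0,"dy":0,"dz":0,"wx":0,"wy":0,"wz":-1,"hand":35},{"dx":0,"dy":0,"dz":0,"wx":0,"wy":0,"wz":-1,"hand":35},{"dx":0,"dy":0,"dz":0,"wx":0,"wy":0,"wz":-1,"hand":35},{"dx":0,"dy":0,"dz":0,"wx":0,"wy":0,"wz":-1,"hand":35},{"dx":0,"dy":0,"dz":0,"wx":0,"wy":0,"wz":-1,"hand":35}]' >/dev/null
python3 -m handwheel '[{"dx":0,"dy":0,"dz":0,"wx":0,"wy":0,"wz":-0.85,"hand":35},{"dx":0,"dy":0,"dz":0,"wx":0,"wy":0,"wz":0,"hand":35}]' >/dev/null
python3 -c "
from h import *
plan(482.8,4.8,85,2.970)"
```

```text
position: [663.8, 270.3, 27.3]
force: [-0.7, 0.8, 0.1]
t: 45.25
position: [663.5, 270.2, 27.0]
eef_rot: [3.141, -0.0, 1.584]
force: [0.2, 0.3, 1.4]
grip_width: 43.6
grip_force: 30.0
t: 45.88
position: [664.8, 270.6, 149.7]
eef_rot: [3.136, -0.002, 1.584]
force: [0.2, -0.5, -1.3]
grip_width: 43.1
grip_force: 30.0
t 48.0 pos [662.  269.5 144.1] rot [-3.14  -0.004  2.967] F [ 0.3  0.6 -2.2] grip 43.5 30.0
 wz rows(5deg): -0.04 | dx,dy now-frame [ 1.304 -2.918] final-frame [ 1.314 -2.914] dz 0.591
```

```bash
python3 -m handwheel '[{"dx":0.187,"dy":-0.415,"dz":-0.1,"wx":0,"wy":0,"wz":0,"hand":35},{"dx":0.187,"dy":-0.415,"dz":-0.05,"wx":0,"wy":0,"wz":0,"hand":35},{"dx":0.187,"dy":-0.415,"dz":0,"wx":0,"wy":0,"wz":0,"hand":35},{"dx":0.187,"dy":-0.415,"dz":0,"wx":0,"wy":0,"wz":0,"hand":35},{"dx":0.187,"dy":-0.415,"dz":0,"wx":0,"wy":0,"wz":0,"hand":35}]' >/dev/null
python3 -m handwheel '[{"dx":0.187,"dy":-0.415,"dz":0,"wx":0,"wy":0,"wz":0,"hand":35},{"dx":0.187,"dy":-0.415,"dz":0,"wx":0,"wy":0,"wz":0,"hand":35},{"dx":0,"dy":0,"dz":0,"wx":0,"wy":0,"wz":0,"hand":35},{"dx":0,"dy":0,"dz":0,"wx":0,"wy":0,"wz":0,"hand":35},{"dx":0,"dy":0,"dz":0,"wx":0,"wy":0,"wz":0,"hand":35}]' >/dev/null
python3 -c "
from h import *
plan(482.8,4.8,85,2.970)"
```

```text
t 49.25 pos [484.6   8.1 161.4] rot [3.141 0.    2.969] F [-0.4  0.4 -1.7] grip 43.4 30.0
 wz rows(5deg): -0.01 | dx,dy now-frame [ 0.012 -0.035] final-frame [ 0.012 -0.035] dz 0.764
```

```bash
python3 -m handwheel '[{"dx":0.012,"dy":-0.03,"dz":0.1,"wx":0,"wy":0,"wz":0,"hand":35},{"dx":0,"dy":0,"dz":0.3,"wx":0,"wy":0,"wz":0,"hand":35},{"dx":0,"dy":0,"dz":0.36,"wx":0,"wy":0,"wz":0,"hand":35},{"dx":0,"dy":0,"dz":0,"wx":0,"wy":0,"wz":0,"hand":35},{"dx":0,"dy":0,"dz":0,"wx":0,"wy":0,"wz":0,"hand":35}]' >/dev/null
python3 -c "
from h import *
plan(482.8,4.8,65.3,2.970)"
```

```text
t 49.88 pos [482.8   4.3  85.9] rot [3.141e+00 1.000e-03 2.968e+00] F [ 0.5  0.7 -0.6] grip 43.4 30.0
 wz rows(5deg): -0.02 | dx,dy now-frame [0.001 0.005] final-frame [0.001 0.005] dz 0.206
```

```bash
python3 -m handwheel '[{"dx":-0.005,"dy":0.005,"dz":0.1,"wx":0,"wy":0,"wz":0,"hand":35},{"dx":0,"dy":0,"dz":0.05,"wx":0,"wy":0,"wz":0,"hand":35},{"dx":0,"dy":0,"dz":0.02,"wx":0,"wy":0,"wz":0,"hand":35},{"dx":0,"dy":0,"dz":0,"wx":0,"wy":0,"wz":0,"hand":35}]' | sed -n '2p;4p'
python3 -m handwheel '[{"dx":0,"dy":0,"dz":0.01,"wx":0,"wy":0,"wz":0,"hand":35},{"dx":0,"dy":0,"dz":0,"wx":0,"wy":0,"wz":0,"hand":35}]' | sed -n '2p;4p'
python3 -m handwheel '[{"dx":0,"dy":0,"dz":0.01,"wx":0,"wy":0,"wz":0,"hand":35},{"dx":0,"dy":0,"dz":0,"wx":0,"wy":0,"wz":0,"hand":35}]' | sed -n '2p;4p'
```

```text
position: [482.8, 4.3, 68.4]
force: [0.9, 0.2, -2.1]
position: [482.8, 4.3, 67.5]
force: [0.3, -0.7, -1.5]
position: [482.7, 4.3, 66.4]
force: [0.2, 0.1, -2.0]
```

```bash
python3 -m handwheel '[{"dx":0,"dy":0,"dz":0.01,"wx":0,"wy":0,"wz":0,"hand":35},{"dx":0,"dy":0,"dz":0,"wx":0,"wy":0,"wz":0,"hand":35}]' | sed -n '2p;4p'
```

```text
position: [482.7, 4.3, 65.4]
force: [-1.0, 0.7, -1.5]
```

```bash
python3 -m handwheel '[{"dx":0,"dy":0,"dz":0.008,"wx":0,"wy":0,"wz":0,"hand":35},{"dx":0,"dy":0,"dz":0,"wx":0,"wy":0,"wz":0,"hand":35}]' | sed -n '2p;4p'
```

```text
position: [482.8, 4.3, 65.3]
force: [-1.9, 0.6, 5.7]
```

```bash
python3 -m handwheel '[{"dx":0,"dy":0,"dz":0,"wx":0,"wy":0,"wz":0,"hand":58},{"dx":0,"dy":0,"dz":0,"wx":0,"wy":0,"wz":0,"hand":58},{"dx":0,"dy":0,"dz":0,"wx":0,"wy":0,"wz":0,"hand":58},{"dx":0,"dy":0,"dz":-0.2,"wx":0,"wy":0,"wz":0,"hand":58},{"dx":0,"dy":0,"dz":-0.4,"wx":0,"wy":0,"wz":0,"hand":58}]' | sed -n '2p;4,5p'
python3 -m handwheel '[{"dx":0,"dy":0,"dz":-0.4,"wx":0,"wy":0,"wz":0,"hand":40},{"dx":0,"dy":0,"dz":-0.4,"wx":0,"wy":0,"wz":0,"hand":40},{"dx":0,"dy":0,"dz":0,"wx":0,"wy":0,"wz":1,"hand":40},{"dx":0,"dy":0,"dz":0,"wx":0,"wy":0,"wz":1,"hand":40},{"dx":0,"dy":0,"dz":0,"wx":0,"wy":0,"wz":1,"hand":40}]' >/dev/null
python3 -m handwheel '[{"dx":0,"dy":0,"dz":0,"wx":0,"wy":0,"wz":1,"hand":40},{"dx":0,"dy":0,"dz":0,"wx":0,"wy":0,"wz":1,"hand":40},{"dx":0,"dy":0,"dz":0,"wx":0,"wy":0,"wz":1,"hand":40},{"dx":0,"dy":0,"dz":0,"wx":0,"wy":0,"wz":1,"hand":40},{"dx":0,"dy":0,"dz":0,"wx":0,"wy":0,"wz":1,"hand":40}]' >/dev/null
python3 -m handwheel '[{"dx":0,"dy":0,"dz":0,"wx":0,"wy":0,"wz":1,"hand":40},{"dx":0,"dy":0,"dz":0,"wx":0,"wy":0,"wz":1,"hand":40},{"dx":0,"dy":0,"dz":0,"wx":0,"wy":0,"wz":1,"hand":40},{"dx":0,"dy":0,"dz":0,"wx":0,"wy":0,"wz":1,"hand":40},{"dx":0,"dy":0,"dz":0,"wx":0,"wy":0,"wz":1,"hand":40}]' >/dev/null
python3 -m handwheel '[{"dx":0,"dy":0,"dz":0,"wx":0,"wy":0,"wz":1,"hand":40},{"dx":0,"dy":0,"dz":0,"wx":0,"wy":0,"wz":1,"hand":40},{"dx":0,"dy":0,"dz":0,"wx":0,"wy":0,"wz":1,"hand":40},{"dx":-0.3,"dy":0.3,"dz":0,"wx":0,"wy":0,"wz":0.6,"hand":40},{"dx":-0.3,"dy":0.3,"dz":0,"wx":0,"wy":0,"wz":0,"hand":40}]' >/dev/null
python3 -m handwheel '[{"dx":-0.3,"dy":0.3,"dz":0,"wx":0,"wy":0,"wz":0,"hand":40},{"dx":-0.1,"dy":0.05,"dz":0,"wx":0,"wy":0,"wz":0,"hand":40},{"dx":0,"dy":0,"dz":0,"wx":0,"wy":0,"wz":0,"hand":40}]' >/dev/null
python3 -c "
from h import *
look(8)
f=dict(np.load('/tmp/top.npz')); print(rects(f,white(f)&(abs(cloud(f)[...,2]-45)<6),46,200))
plan(574.2,-105.5,150,1.515)
cv2.imwrite('pics/b.png',f['frame'][140:300,220:440].repeat(3,0).repeat(3,1))"
```

```text
position: [481.7, 4.3, 124.0]
force: [1.2, -0.3, 0.0]
grip_width: 58.1
top 482.5 -0.1 82.3 45.1 2.981 z 45.6 px [356. 235.]
scene 490.7 -29.3 84.4 46.2 2.983 z 46.9 px [371. 185.]
[(array([356., 235.]), 483.0, 4.7, 78.9, 43.2, 2.981)]
t 54.98 pos [573.2 -97.3 204.4] rot [-3.140e+00 -1.000e-03  1.521e+00] F [ 0.2 -0.3  0. ] grip 40.1 0.0
 wz rows(5deg): 0.06 | dx,dy now-frame [-0.082  0.014] final-frame [-0.082  0.015] dz 0.544
```

View pics/b.png

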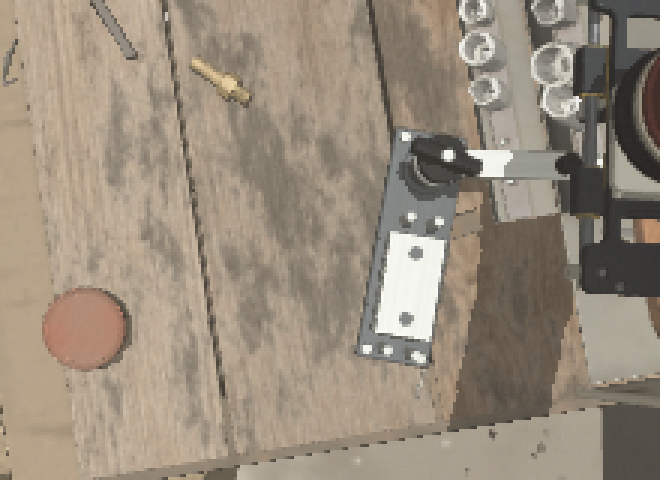

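The four blanks are stacked square at crop pixel (412,285), and the tin is upright. The keeper peg at (567,163) sits under the gripper, so I'll descend and grip it.

```bash
python3 -m handwheel '[{"dx":-0.08,"dy":0.01,"dz":0.1,"wx":0,"wy":0,"wz":0,"hand":40},{"dx":0,"dy":0,"dz":0.2,"wx":0,"wy":0,"wz":0,"hand":40},{"dx":0,"dy":0,"dz":0.25,"wx":0,"wy":0,"wz":0,"hand":40},{"dx":0,"dy":0,"dz":0,"wx":0,"wy":0,"wz":0,"hand":40},{"dx":0,"dy":0,"dz":0,"wx":0,"wy":0,"wz":0,"hand":40}]'
python3 -c "
from h import *
plan(574.2,-105.5,117,1.515)
f=grab_frame('scene');cv2.imwrite('pics/b2.png',f['frame'][80:230,260:430].repeat(3,0).repeat(3,1))"
```

```text
t: 55.6
position: [575.0, -106.9, 150.2]
eef_rot: [3.141, 0.0, 1.519]
force: [0.8, 0.8, 0.1]
grip_width: 40.1
grip_force: 0.0
t 55.6 pos [ 575.  -106.9  150.2] rot [3.141 0.    1.519] F [0.8 0.8 0.1] grip 40.1 0.0
 wz rows(5deg): 0.05 | dx,dy now-frame [ 0.014 -0.008] final-frame [ 0.014 -0.008] dz 0.332
```

View pics/b2.png

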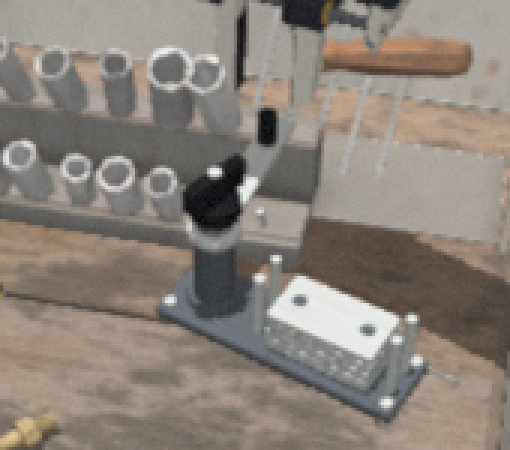

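```bash
python3 -m handwheel '[{"dx":0.01,"dy":-0.01,"dz":0.2,"wx":0,"wy":0,"wz":0,"hand":40},{"dx":0,"dy":0,"dz":0.13,"wx":0,"wy":0,"wz":0,"hand":40},{"dx":0,"dy":0,"dz":0,"wx":0,"wy":0,"wz":0,"hand":10},{"dx":0,"dy":0,"dz":0,"wx":0,"wy":0,"wz":0,"hand":10},{"dx":0,"dy":0,"dz":0,"wx":0,"wy":0,"wz":0,"hand":10}]' 10
python3 -m handwheel '[{"dx":0.004,"dy":-0.083,"dz":0,"wx":0,"wy":0,"wz":1,"hand":10},{"dx":0.004,"dy":-0.083,"dz":0,"wx":0,"wy":0,"wz":1,"hand":10},{"dx":0.004,"dy":-0.083,"dz":0,"wx":0,"wy":0,"wz":1,"hand":10},{"dx":0.004,"dy":-0.083,"dz":0,"wx":0,"wy":0,"wz":1,"hand":10},{"dx":0.004,"dy":-0.083,"dz":0,"wx":0,"wy":0,"wz":1,"hand":10}]' 10
python3 -c "
from h import *
o=env.get_obs();p=o['position'][:2]-PV;print(np.linalg.norm(p),np.arctan2(p[1],p[0])%(2*np.pi)-SY-np.pi)"
```

```text
t: 56.28
position: [574.2, -106.1, 117.3]
eef_rot: [3.14, 0.0, 1.519]
force: [-0.7, -0.1, 0.4]
grip_width: 14.9
grip_force: 8.4
t: 56.9
position: [534.5, -96.2, 117.3]
eef_rot: [3.139, 0.001, 1.079]
force: [-0.8, -2.4, -1.1]
grip_width: 14.9
grip_force: 10.0
95.28337120797752 1.276368984507858
```

```bash
python3 -m handwheel '[{"dx":0.004,"dy":-0.083,"dz":0,"wx":0,"wy":0,"wz":1,"hand":10},{"dx":0.004,"dy":-0.083,"dz":0,"wx":0,"wy":0,"wz":1,"hand":10},{"dx":0.004,"dy":-0.083,"dz":0,"wx":0,"wy":0,"wz":1,"hand":10},{"dx":0.004,"dy":-0.083,"dz":0,"wx":0,"wy":0,"wz":1,"hand":10},{"dx":0.004,"dy":-0.083,"dz":0,"wx":0,"wy":0,"wz":1,"hand":10}]' 10
python3 -m handwheel '[{"dx":0.004,"dy":-0.083,"dz":0,"wx":0,"wy":0,"wz":1,"hand":10},{"dx":0.004,"dy":-0.083,"dz":0,"wx":0,"wy":0,"wz":1,"hand":10},{"dx":0.004,"dy":-0.083,"dz":0,"wx":0,"wy":0,"wz":1,"hand":10},{"dx":0.004,"dy":-0.083,"dz":0,"wx":0,"wy":0,"wz":1,"hand":10},{"dx":0.004,"dy":-0.083,"dz":0,"wx":0,"wy":0,"wz":1,"hand":10}]' 10
python3 -m handwheel '[{"dx":0.004,"dy":-0.083,"dz":0,"wx":0,"wy":0,"wz":1,"hand":10},{"dx":0.004,"dy":-0.083,"dz":0,"wx":0,"wy":0,"wz":1,"hand":10},{"dx":0.004,"dy":-0.083,"dz":0,"wx":0,"wy":0,"wz":1,"hand":10},{"dx":0.004,"dy":-0.06,"dz":0,"wx":0,"wy":0,"wz":0.7,"hand":10},{"dx":0,"dy":0,"dz":0,"wx":0,"wy":0,"wz":0,"hand":10}]' 10
python3 -c "
from h import *
o=env.get_obs();p=o['position'][:2]-PV;print(np.linalg.norm(p),np.arctan2(p[1],p[0])%(2*np.pi)-SY-np.pi)"
```

```text
t: 57.52
position: [502.4, -69.8, 117.3]
eef_rot: [3.139, 0.001, 0.642]
force: [-0.7, -2.5, 0.4]
grip_width: 14.7
grip_force: 10.0
t: 58.15
position: [485.0, -31.7, 117.3]
eef_rot: [3.14, 0.001, 0.205]
force: [-2.5, -3.0, 2.1]
grip_width: 14.9
grip_force: 10.0
t: 58.78
position: [484.2, 1.0, 117.2]
eef_rot: [-3.141, 0.001, -0.112]
force: [-3.7, 0.5, 6.3]
grip_width: 14.3
grip_force: 10.0
93.55434006998021 0.040738753648441595
```

```bash
python3 -m handwheel '[{"dx":-0.01,"dy":-0.03,"dz":0,"wx":0,"wy":0,"wz":0,"hand":10},{"dx":0,"dy":0,"dz":0,"wx":0,"wy":0,"wz":0,"hand":10},{"dx":0,"dy":0,"dz":0,"wx":0,"wy":0,"wz":0,"hand":10}]' 10
python3 -m handwheel '[{"dx":0,"dy":0,"dz":0,"wx":0,"wy":0,"wz":0,"hand":40},{"dx":0,"dy":0,"dz":0,"wx":0,"wy":0,"wz":0,"hand":40},{"dx":0,"dy":0,"dz":-0.3,"wx":0,"wy":0,"wz":0,"hand":40},{"dx":0,"dy":0,"dz":-0.4,"wx":0,"wy":0,"wz":-1,"hand":40},{"dx":0,"dy":0,"dz":-0.2,"wx":0,"wy":0,"wz":-1,"hand":40}]' 
python3 -m handwheel '[{"dx":0,"dy":0,"dz":0,"wx":0,"wy":0,"wz":-1,"hand":40},{"dx":0,"dy":0,"dz":0,"wx":0,"wy":0,"wz":-1,"hand":40},{"dx":0,"dy":0,"dz":0,"wx":0,"wy":0,"wz":-1,"hand":40},{"dx":0,"dy":0,"dz":0,"wx":0,"wy":0,"wz":-1,"hand":40},{"dx":0,"dy":0,"dz":0,"wx":0,"wy":0,"wz":-1,"hand":40}]' >/dev/null
python3 -m handwheel '[{"dx":0,"dy":0,"dz":0,"wx":0,"wy":0,"wz":-1,"hand":40},{"dx":0,"dy":0,"dz":0,"wx":0,"wy":0,"wz":-1,"hand":40},{"dx":0,"dy":0,"dz":0,"wx":0,"wy":0,"wz":-1,"hand":40},{"dx":0,"dy":0,"dz":0,"wx":0,"wy":0,"wz":-1,"hand":40},{"dx":0,"dy":0,"dz":0,"wx":0,"wy":0,"wz":-1,"hand":40}]' >/dev/null
python3 -c "
from h import *
f=grab_frame('top');P=cloud(f)
m=white(f)&(abs(P[...,2]-81)<5)&(P[...,0]>440)&(P[...,0]<600)&(abs(P[...,1])<120)
r=rects(f,m,82,60);print(r,[x[-1]-np.pi-SY for x in r])
k=(f['frame'].max(-1)<60)&(P[...,2]>108)&(P[...,2]<135)&(np.hypot(P[...,0]-PV[0],P[...,1]-PV[1])<40)
for x in rects(f,k,126,30): print(x,'k',(SY+np.pi/2-x[-1]+np.pi/2)%np.pi-np.pi/2)
plan(*PV,160,1.25)
cv2.imwrite('pics/d.png',cv2.resize(f['frame'][160:260,310:430],None,fx=5,fy=5,interpolation=2))"
```

```text
t: 59.15
position: [484.4, 3.4, 117.1]
eef_rot: [-3.141, -0.001, -0.113]
force: [-1.6, -1.0, 6.2]
grip_width: 14.6
grip_force: 10.0
t: 59.78
position: [485.0, 3.7, 208.2]
eef_rot: [3.141, -0.003, 0.065]
force: [0.4, -0.1, 0.1]
grip_width: 40.2
grip_force: 0.0
[(array([362., 207.]), 543.3, -5.9, 34.2, 19.3, 2.971)] [-0.0025926535897930203]
t 61.08 pos [484.1   3.8 206.5] rot [-3.141 -0.     0.939] F [ 0.5 -0.2  0.2] grip 40.1 0.0
 wz rows(5deg): -3.56 | dx,dy now-frame [0.429 0.837] final-frame [0.153 0.928] dz 0.465
```

View pics/d.png

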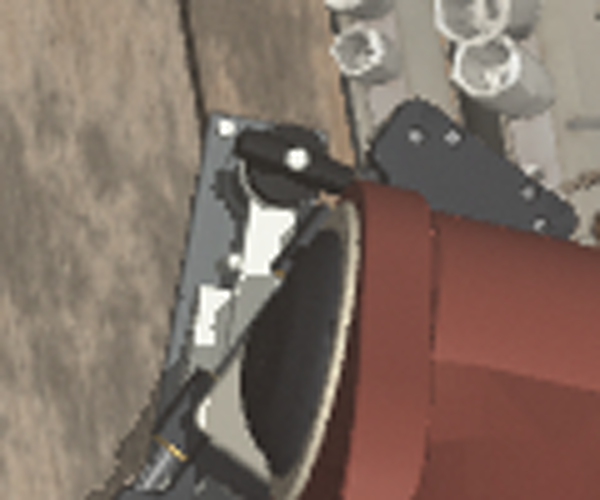

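Keeper reads about 0. The wing lies from (240,140) to (350,182) in the crop. I'll measure its angle from the earlier unobstructed frame.

```bash
python3 -c "
from h import *
for n in ('/tmp/top0.npz','/tmp/top.npz','/tmp/scene0.npz','/tmp/scene.npz'):
    f=dict(np.load(n));P=cloud(f)
    near=np.hypot(P[...,0]-PV[0],P[...,1]-PV[1])<40
    for lo in (116,120):
        m=near&(P[...,2]>lo)&(P[...,2]<140)
        w=P[m]; c=w[:,:2].mean(0); ev,V=np.linalg.eigh(np.cov((w[:,:2]-c).T)); a=np.arctan2(V[1,1],V[0,1])
        print(n,lo,m.sum(),c.round(1),np.sqrt(ev).round(1),'zmax',w[:,2].max().round(1),'k',round((SY+np.pi/2-a+np.pi/2)%np.pi-np.pi/2,3))
"
```

```text
/tmp/top0.npz 116 148 [576.1 -11.6] [ 3.6 15. ] zmax 132.7 k 0.2
/tmp/top0.npz 120 142 [576.2 -12. ] [ 3.6 15. ] zmax 132.7 k 0.207
/tmp/top.npz 116 150 [576.1 -11.7] [ 3.6 15. ] zmax 131.3 k 0.2
/tmp/top.npz 120 142 [576.3 -11.8] [ 3.5 14.9] zmax 131.3 k 0.2
/tmp/scene0.npz 116 200 [573.2  -8.3] [ 3.5 15.5] zmax 132.4 k 0.224
/tmp/scene0.npz 120 169 [573.4  -8.8] [ 3.5 15.5] zmax 132.4 k 0.213
/tmp/scene.npz 116 199 [573.4  -8.4] [ 3.5 15.4] zmax 132.2 k 0.234
/tmp/scene.npz 120 167 [573.4  -9.2] [ 3.5 15.3] zmax 132.2 k 0.227
```

```bash
python3 -m handwheel '[{"dx":0,"dy":0,"dz":0,"wx":0,"wy":0,"wz":-1,"hand":35},{"dx":0,"dy":0,"dz":0,"wx":0,"wy":0,"wz":-1,"hand":35},{"dx":0,"dy":0,"dz":0,"wx":0,"wy":0,"wz":-0.88,"hand":35},{"dx":0,"dy":0,"dz":0,"wx":0,"wy":0,"wz":0,"hand":35},{"dx":0.1,"dy":0.3,"dz":0,"wx":0,"wy":0,"wz":0,"hand":35}]' >/dev/null
python3 -m handwheel '[{"dx":0.05,"dy":0.3,"dz":0,"wx":0,"wy":0,"wz":0,"hand":35},{"dx":0.05,"dy":0.3,"dz":0,"wx":0,"wy":0,"wz":0,"hand":35},{"dx":0,"dy":0,"dz":0,"wx":0,"wy":0,"wz":0,"hand":35},{"dx":0,"dy":0,"dz":0,"wx":0,"wy":0,"wz":0,"hand":35}]' 
python3 -c "
from h import *
plan(576.4,-11.2,165,1.19)"
```

```text
t: 62.2
position: [573.9, -11.4, 206.2]
eef_rot: [-3.14, 0.001, 1.185]
force: [0.4, -0.2, 0.3]
grip_width: 34.9
grip_force: 0.0
t 62.2 pos [573.9 -11.4 206.2] rot [-3.140e+00  1.000e-03  1.185e+00] F [ 0.4 -0.2  0.3] grip 34.9 0.0
 wz rows(5deg): -0.06 | dx,dy now-frame [0.011 0.022] final-frame [0.011 0.022] dz 0.412
```

```bash
python3 -m handwheel '[{"dx":0.01,"dy":0.02,"dz":0.1,"wx":0,"wy":0,"wz":0,"hand":35},{"dx":0,"dy":0,"dz":0.2,"wx":0,"wy":0,"wz":0,"hand":35},{"dx":0,"dy":0,"dz":0.2,"wx":0,"wy":0,"wz":0,"hand":35},{"dx":0,"dy":0,"dz":0.1,"wx":0,"wy":0,"wz":0,"hand":35},{"dx":0,"dy":0,"dz":0,"wx":0,"wy":0,"wz":0,"hand":35}]' >/dev/null
python3 -m handwheel '[{"dx":0,"dy":0,"dz":0,"wx":0,"wy":0,"wz":0,"hand":35},{"dx":0,"dy":0,"dz":0,"wx":0,"wy":0,"wz":0,"hand":35}]' >/dev/null
python3 -c "
from h import *
plan(576.4,-11.2,137,1.19)
f=grab_frame('scene');cv2.imwrite('pics/e.png',f['frame'][80:200,270:400].repeat(4,0).repeat(4,1))"
```

```text
t 63.08 pos [577.7 -11.6 147.4] rot [ 3.140e+00 -1.000e-03  1.186e+00] F [ 0.1  0.7 -1. ] grip 34.9 0.0
 wz rows(5deg): -0.05 | dx,dy now-frame [-0.001 -0.013] final-frame [-0.001 -0.013] dz 0.104
```

View pics/e.png

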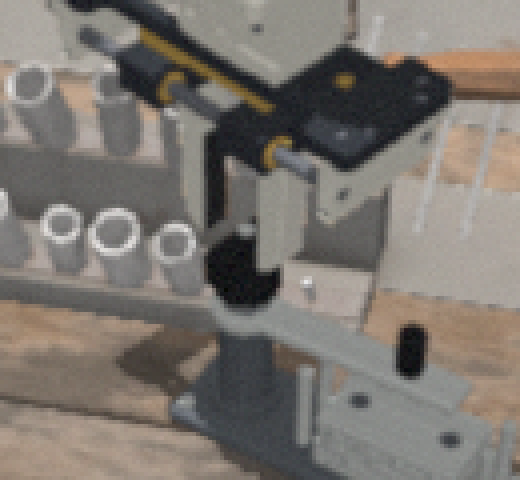

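The fingers straddle the wing at crop pixel (240,250), and the keeper is over the pile. I'll lower and grip the knob.

```bash
python3 -m handwheel '[{"dx":0,"dy":-0.01,"dz":0.1,"wx":0,"wy":0,"wz":0,"hand":35},{"dx":0,"dy":0,"dz":0,"wx":0,"wy":0,"wz":0,"hand":35},{"dx":0,"dy":0,"dz":0,"wx":0,"wy":0,"wz":0,"hand":8},{"dx":0,"dy":0,"dz":0,"wx":0,"wy":0,"wz":0,"hand":8},{"dx":0,"dy":0,"dz":0,"wx":0,"wy":0,"wz":0,"hand":8}]' 15
python3 -m handwheel '[{"dx":0,"dy":0,"dz":0,"wx":0,"wy":0,"wz":0,"hand":8}]' 15 | tail -2
```

```text
t: 63.75
position: [576.8, -11.3, 136.8]
eef_rot: [3.14, -0.0, 1.186]
force: [-0.2, -0.7, -1.1]
grip_width: 11.7
grip_force: 15.0
grip_width: 11.9
grip_force: 15.0
```

Gripped at 12 mm. I'll turn it back (anticlockwise) 37.5°.

```bash
python3 -m handwheel '[{"dx":0,"dy":0,"dz":0,"wx":0,"wy":0,"wz":-1,"hand":8},{"dx":0,"dy":0,"dz":0,"wx":0,"wy":0,"wz":-1,"hand":8},{"dx":0,"dy":0,"dz":0,"wx":0,"wy":0,"wz":-1,"hand":8},{"dx":0,"dy":0,"dz":0,"wx":0,"wy":0,"wz":-1,"hand":8},{"dx":0,"dy":0,"dz":0,"wx":0,"wy":0,"wz":-1,"hand":8}]' 15
python3 -m handwheel '[{"dx":0,"dy":0,"dz":0,"wx":0,"wy":0,"wz":-1,"hand":8},{"dx":0,"dy":0,"dz":0,"wx":0,"wy":0,"wz":-1,"hand":8},{"dx":0,"dy":0,"dz":0,"wx":0,"wy":0,"wz":-0.5,"hand":8},{"dx":0,"dy":0,"dz":0,"wx":0,"wy":0,"wz":0,"hand":8},{"dx":0,"dy":0,"dz":0,"wx":0,"wy":0,"wz":0,"hand":8}]' 15
python3 -m handwheel '[{"dx":0,"dy":0,"dz":0,"wx":0,"wy":0,"wz":0,"hand":25},{"dx":0,"dy":0,"dz":0,"wx":0,"wy":0,"wz":0,"hand":25},{"dx":0,"dy":0,"dz":0,"wx":0,"wy":0,"wz":0,"hand":25},{"dx":0,"dy":0,"dz":0,"wx":0,"wy":0,"wz":0,"hand":25}]'
python3 -c "
from h import *
f=grab_frame('scene');P=cloud(f)
cv2.imwrite('pics/e2.png',f['frame'][80:200,270:400].repeat(4,0).repeat(4,1))"
```

```text
t: 64.5
position: [576.2, -11.2, 136.7]
eef_rot: [-3.141, 0.0, 1.625]
force: [0.3, 0.2, -2.0]
grip_width: 12.1
grip_force: 15.0
t: 65.12
position: [575.9, -11.2, 136.5]
eef_rot: [-3.141, 0.0, 1.84]
force: [-0.1, 0.2, -0.9]
grip_width: 11.5
grip_force: 15.0
t: 65.62
position: [576.3, -11.1, 136.7]
eef_rot: [3.142, 0.0, 1.84]
force: [-0.4, -0.5, 0.2]
grip_width: 25.1
grip_force: 0.0
```

View pics/e2.png

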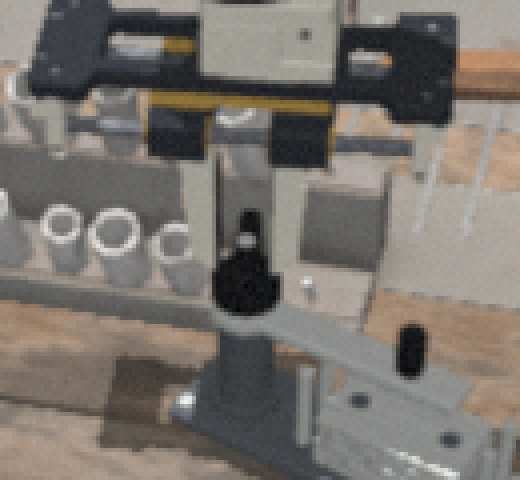

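The wing now stands at k ≈ -0.44 and the knob seems lower on its hub. I'll check that it dropped by lowering gently and by depth.

```bash
python3 -c "
from h import *
f=grab_frame('scene');P=cloud(f)
m=(np.hypot(P[...,0]-PV[0],P[...,1]-PV[1])<14)&(P[...,2]>95)&(P[...,2]<150)&(f['frame'].max(-1)<70); print(np.percentile(P[m][:,2],[50,90,97,100]))
f=dict(np.load('/tmp/scene0.npz'));P=cloud(f)
m=(np.hypot(P[...,0]-PV[0],P[...,1]-PV[1])<14)&(P[...,2]>95)&(P[...,2]<150)&(f['frame'].max(-1)<70); print(np.percentile(P[m][:,2],[50,90,97,100]))"
python3 -m handwheel '[{"dx":0,"dy":0,"dz":0.02,"wx":0,"wy":0,"wz":0,"hand":25},{"dx":0,"dy":0,"dz":0.02,"wx":0,"wy":0,"wz":0,"hand":25},{"dx":0,"dy":0,"dz":0,"wx":0,"wy":0,"wz":0,"hand":25}]' | sed -n '2p;4p'
python3 -m handwheel '[{"dx":0,"dy":0,"dz":0.015,"wx":0,"wy":0,"wz":0,"hand":25},{"dx":0,"dy":0,"dz":0.01,"wx":0,"wy":0,"wz":0,"hand":25},{"dx":0,"dy":0,"dz":0,"wx":0,"wy":0,"wz":0,"hand":25}]' | sed -n '2p;4p'
```

```text
[118.57719975 126.51877083 136.20275903 146.65930085]
[120.56667909 129.90390189 130.44814193 132.3881658 ]
position: [576.1, -11.1, 132.4]
force: [-0.8, -0.3, -0.0]
position: [576.2, -11.1, 130.1]
force: [0.1, 0.6, 0.3]
```

No contact with the tips 2 mm below the cocked hub top, so the knob has dropped. I'll grip it and turn clockwise.

```bash
python3 -m handwheel '[{"dx":0,"dy":0,"dz":0,"wx":0,"wy":0,"wz":0,"hand":8},{"dx":0,"dy":0,"dz":0,"wx":0,"wy":0,"wz":0,"hand":8},{"dx":0,"dy":0,"dz":0,"wx":0,"wy":0,"wz":0,"hand":8},{"dx":0,"dy":0,"dz":0,"wx":0,"wy":0,"wz":0,"hand":8}]' 15 | tail -2
python3 -m handwheel '[{"dx":0,"dy":0,"dz":0,"wx":0,"wy":0,"wz":1,"hand":8},{"dx":0,"dy":0,"dz":0,"wx":0,"wy":0,"wz":1,"hand":8},{"dx":0,"dy":0,"dz":0,"wx":0,"wy":0,"wz":1,"hand":8},{"dx":0,"dy":0,"dz":0,"wx":0,"wy":0,"wz":1,"hand":8},{"dx":0,"dy":0,"dz":0,"wx":0,"wy":0,"wz":1,"hand":8}]' 15
python3 -m handwheel '[{"dx":0,"dy":0,"dz":0,"wx":0,"wy":0,"wz":1,"hand":8},{"dx":0,"dy":0,"dz":0,"wx":0,"wy":0,"wz":1,"hand":8},{"dx":0,"dy":0,"dz":0,"wx":0,"wy":0,"wz":1,"hand":8},{"dx":0,"dy":0,"dz":0,"wx":0,"wy":0,"wz":1,"hand":8},{"dx":0,"dy":0,"dz":0,"wx":0,"wy":0,"wz":1,"hand":8}]' 15
python3 -m handwheel '[{"dx":0,"dy":0,"dz":0,"wx":0,"wy":0,"wz":1,"hand":8},{"dx":0,"dy":0,"dz":0,"wx":0,"wy":0,"wz":1,"hand":8},{"dx":0,"dy":0,"dz":0,"wx":0,"wy":0,"wz":1,"hand":8},{"dx":0,"dy":0,"dz":0,"wx":0,"wy":0,"wz":1,"hand":8},{"dx":0,"dy":0,"dz":0,"wx":0,"wy":0,"wz":0,"hand":8}]' 15
python3 -c "
from h import *
o=env.get_obs();print(o['wrist_torque'],o['eef_rot'])"
```

```text
grip_width: 11.8
grip_force: 15.0
t: 67.6
position: [576.6, -11.2, 130.2]
eef_rot: [3.141, 0.0, 1.401]
force: [-0.6, 0.6, 0.9]
grip_width: 11.9
grip_force: 15.0
t: 68.22
position: [577.1, -11.4, 130.2]
eef_rot: [3.14, -0.0, 0.965]
force: [0.9, 0.1, -0.7]
grip_width: 12.0
grip_force: 15.0
t: 68.85
position: [577.4, -11.7, 130.3]
eef_rot: [3.139, -0.001, 0.619]
force: [2.5, -2.0, -1.3]
grip_width: 11.8
grip_force: 15.0
[-0.42822327 -0.37571123  0.02483502] [ 3.13868731e+00 -1.15911962e-03  6.19226954e-01]
```

```bash
python3 -m handwheel '[{"dx":0,"dy":0,"dz":0,"wx":0,"wy":0,"wz":0.6,"hand":8},{"dx":0,"dy":0,"dz":0,"wx":0,"wy":0,"wz":0.6,"hand":8},{"dx":0,"dy":0,"dz":0,"wx":0,"wy":0,"wz":0.3,"hand":8},{"dx":0,"dy":0,"dz":0,"wx":0,"wy":0,"wz":0,"hand":8},{"dx":0,"dy":0,"dz":0,"wx":0,"wy":0,"wz":0,"hand":8}]' 15
python3 -c "
from h import *
o=env.get_obs();print(o['wrist_torque'],o['eef_rot'])"
```

```text
t: 69.47
position: [577.4, -11.9, 130.6]
eef_rot: [3.139, -0.002, 0.488]
force: [3.6, -3.4, -1.1]
grip_width: 11.9
grip_force: 15.0
[-0.73318059 -0.85153354  0.05473579] [ 3.13902491e+00 -1.89830355e-03  4.87980223e-01]
```

At the stop (k ≈ 0.9). I'll open, retreat straight up and verify.

```bash
python3 -m handwheel '[{"dx":0,"dy":0,"dz":0,"wx":0,"wy":0,"wz":0,"hand":35},{"dx":0,"dy":0,"dz":0,"wx":0,"wy":0,"wz":0,"hand":35},{"dx":0,"dy":0,"dz":0,"wx":0,"wy":0,"wz":0,"hand":35},{"dx":0,"dy":0,"dz":-0.3,"wx":0,"wy":0,"wz":0,"hand":35},{"dx":0,"dy":0,"dz":-0.4,"wx":0,"wy":0,"wz":0,"hand":35}]'
python3 -m handwheel '[{"dx":0,"dy":0,"dz":-0.4,"wx":0,"wy":0,"wz":0,"hand":35},{"dx":0,"dy":0,"dz":-0.3,"wx":0,"wy":0,"wz":0,"hand":35},{"dx":0.2,"dy":-0.35,"dz":0,"wx":0,"wy":0,"wz":0,"hand":35},{"dx":0.2,"dy":-0.35,"dz":0,"wx":0,"wy":0,"wz":0,"hand":35},{"dx":0.2,"dy":-0.35,"dz":0,"wx":0,"wy":0,"wz":0,"hand":35}]' >/dev/null
python3 -m handwheel '[{"dx":0.2,"dy":-0.35,"dz":0,"wx":0,"wy":0,"wz":0,"hand":35},{"dx":0.2,"dy":-0.35,"dz":0,"wx":0,"wy":0,"wz":0,"hand":35},{"dx":0.2,"dy":-0.35,"dz":0,"wx":0,"wy":0,"wz":0,"hand":35},{"dx":0,"dy":0,"dz":0,"wx":0,"wy":0,"wz":0,"hand":35},{"dx":0,"dy":0,"dz":0,"wx":0,"wy":0,"wz":0,"hand":35}]'
python3 -c "
from h import *
for n in ('top','scene'):
    f=grab_frame(n);P=cloud(f)
    m=(np.hypot(P[...,0]-PV[0],P[...,1]-PV[1])<40)&(P[...,2]>111)&(P[...,2]<140)
    w=P[m]; c=w[:,:2].mean(0); ev,V=np.linalg.eigh(np.cov((w[:,:2]-c).T)); a=np.arctan2(V[1,1],V[0,1])
    print(n,m.sum(),c.round(1),np.sqrt(ev).round(1),'zmax',np.percentile(w[:,2],97).round(1),'k',round((SY+np.pi/2-a+np.pi/2)%np.pi-np.pi/2,3))
    m=white(f)&(abs(P[...,2]-81)<5)&(P[...,0]>440)&(P[...,0]<600)&(abs(P[...,1])<120)
    r=rects(f,m,82,60);print(r,[x[-1]-np.pi-SY for x in r])
    print(rects(f,white(f)&(abs(P[...,2]-46)<5)&(P[...,0]<560)&(abs(P[...,1])<70),46,60))
    if n=='scene': cv2.imwrite('pics/g.png',f['frame'][110:230,280:420].repeat(4,0).repeat(4,1))"
```

```text
t: 70.1
position: [574.9, -10.4, 199.7]
eef_rot: [-3.139, 0.004, 0.488]
force: [0.8, -0.9, 0.0]
grip_width: 35.0
grip_force: 0.0
t: 71.35
position: [583.5, 229.5, 269.9]
eef_rot: [3.141, 0.002, 0.487]
force: [-0.0, -0.3, 0.3]
grip_width: 34.7
grip_force: 0.0
top 144 [576.3 -11.5] [ 3.7 14.6] zmax 123.4 k 0.914
[(array([360., 226.]), 507.1, -0.2, 107.3, 21.1, 2.969)] [-0.004592653589793244]
[(array([357., 236.]), 483.0, 4.7, 78.9, 43.2, 2.981)]
scene 200 [573.2  -9.9] [ 3.4 14.8] zmax 124.1 k 0.913
[(array([362., 169.]), 506.3, 0.6, 109.6, 23.4, 2.961)] [-0.012592653589793251]
[(array([373., 189.]), 481.3, 5.3, 79.6, 44.7, 3.004)]
```

View pics/g.png

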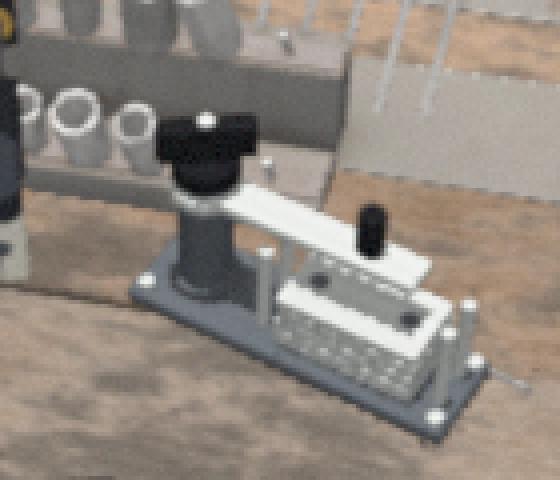

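The knob is down at k ≈ 0.91, the keeper is over the pile, and the stack at crop pixel (360,320) is square. Handing in.

```bash
python3 -c "
from cell import job
print(job.sign_off())"
```

```text
the job is handed in; nothing more can be done
None
```

I handed the job in at about 71 s: all four blanks are stacked square on the pile, the keeper is back over it at about 0 rad, the knob is dropped and turned to its stop at about 0.91 rad, and the tin was not touched; sign-off gave no verdict.

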